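# Set the sound cores in their casting dies

## Robot

A 6-joint arm with a two-finger parallel gripper is mounted at the origin on the work surface; the furniture and walls round the work are solid. World frame = base frame: x ahead of the robot, y to its left, z up, the work surface at z = 0. Lengths are in m, angles in degrees, forces in N, time in s.
With the tool pointing down it reaches from about 0.3 to 0.75 m from the base axis. Payload 8.5 kg.
Tool frame: the origin (TCP) lies at the very end of the fingers, on their centre line; the grasp point (between the pads) lies 19 mm behind it; z points along the fingers, y is the direction in which the jaws open and shut (so a half turn about z gives the same grasp; the last joint's range is limited). The gripper opens to 88 mm and grips with 3 to 60 N. Pads are 18 mm wide; open, the fingers measure 123 mm over their backs; the gripper's body (75 mm by 187 mm) begins 45 mm behind the grasp point.
Start: joints at [-85.445, 21.807, 74.336, -0, 83.858, -12.336], TCP at [0.16, -0.526, 0.239] pointing down, gripper open.
Joint ranges: [-178.18, 178.18], [-50.72, 133.34], [12.68, 142.11], [-81.47, 261.47], [9.98, 163.14], [-165.26, 165.26]. Speed limits (degrees/s): [136.94, 136.94, 180, 180, 180, 180].

## Interface

Orientations are given as a 3x3 rotation matrix whose columns are the frame's x, y, z axes.
In Python, from cell import monitor, optics, order gives the robot as it stands.
- The arm moves only by the tool play_rows, never from a script. Its argument "commands" is a list of rows, each a list of 5 numbers: the finger opening in cm, from 0 to 8.81, then the shift along the tool's x, y, z in cm, then the turn about the tool's z in degrees. In form: [[fingers, dx, dy, dz, turn], ...]. A call has 1 to 5 rows; each row is the pose to reach, as a shift and turn from the pose measured when the call began, along the tool's axes at that moment; what a row does not reach only later rows make up. A row lasts 1/10 s, in which the tool goes at most 50 mm and 8.59 degrees, less where a joint would pass 70% of its speed; a pose out of reach is approached as far as the arm can. A call with a gripper value outside its range is refused whole. The fingers move at their own pace and stop on an object; "newtons" is the grip in N (left out, the last holds). Time passes only in rows, so rows that repeat a pose let the fingers close. It gives the time, the measured TCP pose, the force and the opening at its end, in the units of the state.
- monitor.sense(): the state, without advancing time (a new reading comes with each control period).
- optics.snapshot(name): name is "side" or "top"; returns the picture (384x512x3 uint8, red, green, blue); there is no depth.
- optics.calibration(name): a dict with "intrinsics" (3x3 intrinsics, pixels), "R" (3x3) and "t" (3): a world point X has camera coordinates R X + t. Camera axes: x right, y down, z forward; pixel columns grow to the right and rows downward; lengths in m; the calibration is good to about 2 mm. A picture is of the moment at which its call begins. calibration takes no time and is no camera call.
- order.job_done(): hands the job in, once; it reports no verdict.
The state is a dict: "time": time; "joint_positions": joint angles; "dq": joint speeds; "tau": joint torques, N m; "tcp_pos": TCP position; "ee_rot": TCP orientation; "contact_force": force on the tool from outside, world axes, zero at the start; "wrist_torque": the same for the moment, N m; "width": finger opening in m.
Only numpy, scipy, OpenCV 4.12 (cv2) and the standard library are available. Lean on these libraries where they do the work, as an engineer would, in place of code of your own. Each camera call takes 0.05 s, during which the arm holds its last target.

## Task

The casting dies are open and ready for their sand cores. Lay each of the three sound straight cores on its side in the iron die half whose half-round seats fit its diameter and length, both ends fully down in the seats; the cores are brittle, so set them down and do not drop them. Leave the snapped core lying where it is, and do not disturb the glue bottle.

Things in the scene. Friction and masses are not known exactly. Their poses are not given: they have to be found in the camera images.
- core_small_centre (a point): centre of the small sound core: a straight tan cylinder of hard bonded sand, 20 mm in diameter and 80 mm long, whole at both ends, lying on its side on the bench at the start. The x axis runs along its length (either way round); it may be rolled to any angle about x.
- core_middle_centre (a point): centre of the middle sound core: a straight tan cylinder of hard bonded sand, 27 mm in diameter and 100 mm long, whole at both ends, lying on its side on the bench at the start. The x axis runs along its length (either way round); it may be rolled to any angle about x.
- core_large_centre (a point): centre of the large sound core: a straight tan cylinder of hard bonded sand, 34 mm in diameter and 120 mm long, whole at both ends, lying on its side on the bench at the start. The x axis runs along its length (either way round); it may be rolled to any angle about x.
- die_small_seat (a point): small die half: fixed dark iron block 120 (x) x 98 x 40 mm, bright top. Point: mid top face; x along the seats (either way alike), z up. Half-round seats 22.4 mm wide at both ends; the seated core's axis lies 1 mm below the point, end walls 92 mm apart. Between the seats an open pocket 50 (x) x 70 x 18 mm deep gives fingers room beside the core. 10 mm pins at two corners.
- die_middle_seat (a point): middle die half: fixed dark iron block 140 (x) x 105 x 40 mm, bright top. Point: mid top face; x along the seats (either way alike), z up. Half-round seats 29.4 mm wide at both ends; the seated core's axis lies 1 mm below the point, end walls 112 mm apart. Between the seats an open pocket 56 (x) x 77 x 22 mm deep gives fingers room beside the core. 10 mm pins at two corners.
- die_large_seat (a point): large die half: fixed dark iron block 160 (x) x 112 x 40 mm, bright top. Point: mid top face; x along the seats (either way alike), z up. Half-round seats 36.4 mm wide at both ends; the seated core's axis lies 1 mm below the point, end walls 132 mm apart. Between the seats an open pocket 64 (x) x 84 x 26 mm deep gives fingers room beside the core. 10 mm pins at two corners.
- snapped_core_centre (a point): centre of the snapped core: 27 mm in diameter like the middle one but only about 60 mm long, one end clean and the other broken off jagged; it lies on its side on the bench, x along its length. A reject, not to be used.
- glue_bottle_mid (a point): small brown bottle with a black cap, 33 x 50 mm and 126 mm tall, standing near the bench's right-hand edge, nearer the robot than the cores; the point lies on its vertical axis 48 mm above the bench. A bystander.
- hose_coil (a point): middle of the red coiled air hose, a fixed obstacle about 50 mm thick: it rises from the bench (about 90 mm nearer the robot and 150 mm to the right of this point) through this point and away to the far left, to 300 mm above the bench about 190 mm beyond and 200 mm to the left of it, then up to the ceiling. All the work lies to the right of it.

How it is judged (in metres and radians):
At the end, for the whole second after the job is handed in: Each of the three sound cores lies at rest in the die of its own size: its centre within 8 mm along the seats, 4 mm across them and 4 mm in height of the middle of that die's top face, and its axis within 0.08 rad (about 4.5 degrees) of the line of the seats (x of core_small_centre in the frame of die_small_seat between -0.008 and 0.008 m and y of core_small_centre in the frame of die_small_seat between -0.004 and 0.004 m and z of core_small_centre in the frame of die_small_seat between -0.004 and 0.004 m and angle between the x axis of core_small_centre and the x axis of die_small_seat, either way round below 0.08 rad and linear speed of each of core_small, core_middle, core_large below 0.02 m/s and x of core_middle_centre in the frame of die_middle_seat between -0.008 and 0.008 m and y of core_middle_centre in the frame of die_middle_seat between -0.004 and 0.004 m and z of core_middle_centre in the frame of die_middle_seat between -0.004 and 0.004 m and angle between the x axis of core_middle_centre and the x axis of die_middle_seat, either way round below 0.08 rad and x of core_large_centre in the frame of die_large_seat between -0.008 and 0.008 m and y of core_large_centre in the frame of die_large_seat between -0.004 and 0.004 m and z of core_large_centre in the frame of die_large_seat between -0.004 and 0.004 m and angle between the x axis of core_large_centre and the x axis of die_large_seat, either way round below 0.08 rad); the robot touches nothing.
It fails at once if The small core is let fall (more than about 40 mm) (linear speed of core_small above 0.9 m/s and contact force between core_small and the fingers below 0.01 N).
It fails at once if The middle core is let fall (more than about 40 mm) (linear speed of core_middle above 0.9 m/s and contact force between core_middle and the fingers below 0.01 N).
It fails at once if The large core is let fall (more than about 40 mm) (linear speed of core_large above 0.9 m/s and contact force between core_large and the fingers below 0.01 N).
It fails at once if The snapped core is shifted by more than 30 mm (distance of snapped_core_centre from where it was at the start of the episode above 0.03 m).
It fails at once if The glue bottle is shifted by more than 30 mm or tipped over (distance of glue_bottle_mid from where it was at the start of the episode above 0.03 m or angle between glue_bottle_mid's own z axis and vertical above 0.4 rad).
It also fails if it takes over 80 s, if anything falls off the work surface, if the arm or the gripper's body presses on something with over 40 N, if the wrist force passes 120 N, or if a joint passes its speed limit or range.

## Working session

There is one attempt and no reset: what is moved stays moved. The work goes in short steps, Python scripts to look and compute and a tool call to move; the robot and the scene stay as the last step left them, time stands still between calls to the robot, and variables do not carry over. Pictures are saved under pics/ and viewed, and the job is handed in when it is done.

Besides the shell and the picture viewer there is one more tool, called after "Call:" by a JSON object that holds its "fn" and its "kwargs", one argument or row to a line. play_rows: Moves the arm, as the interface text tells. Its arguments: {"type":"object","properties":{"commands":{"type":"array","items":{"type":"array","items":{"type":"number"}}},"newtons":{"type":"number"}},"required":["commands"]}

```bash
mkdir -p pics
python3 - <<'E'
from cell import monitor, optics
import cv2, numpy as np
s=monitor.sense(); print(s)
for n in("top","side"):
    im=optics.snapshot(n); cv2.imwrite(f"pics/{n}0.png",im[:,:,::-1]); 
    c=optics.calibration(n); print(n,c)
E
```

```text
{'time': 0.0, 'joint_positions': array([-8.54430684e+01,  2.18405449e+01,  7.43813071e+01,  7.34827166e-05,
        8.38579659e+01, -1.23357812e+01]), 'dq': array([-0.00555984, -0.00272381,  0.0105512 , -0.06788177, -0.10751009,
        0.02343421]), 'tau': array([-8.91022391e-04, -4.37932956e+01, -2.24558812e+01,  7.12815765e-02,
        3.52289819e-02, -8.73884073e-05]), 'tcp_pos': array([ 0.15979627, -0.52600384,  0.23816223]), 'ee_rot': array([[ 9.56850606e-01,  2.90580292e-01, -1.09408942e-04],
       [ 2.90580159e-01, -9.56849645e-01,  1.38878219e-03],
       [ 2.98864826e-04, -1.36064915e-03, -9.99999030e-01]]), 'contact_force': array([-0.31525586, -0.05017066,  0.7933918 ]), 'wrist_torque': array([-0.00608689, -0.00709419, -0.04196545]), 'width': 0.087965036991648}
top {'intrinsics': array([[477.86281206,   0.        , 256.58277906],
       [  0.        , 477.86281206, 188.79212119],
       [  0.        ,   0.        ,   1.        ]]), 'R': array([[-0.00776222, -0.99995904,  0.00465408],
       [-0.99285994,  0.00715292, -0.1190713 ],
       [ 0.11903314, -0.00554511, -0.9928748 ]]), 't': array([-0.09798817,  0.46870086,  1.15267127])}
side {'intrinsics': array([[420.08031778,   0.        , 250.7902295 ],
       [  0.        , 420.08031778, 197.86000431],
       [  0.        ,   0.        ,   1.        ]]), 'R': array([[-0.74902243,  0.66232206, -0.01717245],
       [ 0.4675906 ,  0.51008211, -0.7219247 ],
       [-0.4693873 , -0.54876747, -0.69175851]]), 't': array([ 0.42969163, -0.08811156,  1.45738344])}
```

Run:
```python
import cv2
for n in("top","side"):
    im=cv2.imread(f"pics/{n}0.png"); cv2.imwrite(f"pics/{n}0b.png",cv2.resize(im,(800,600),interpolation=cv2.INTER_CUBIC))
```

```text
(no output)
```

View pics/top0b.png

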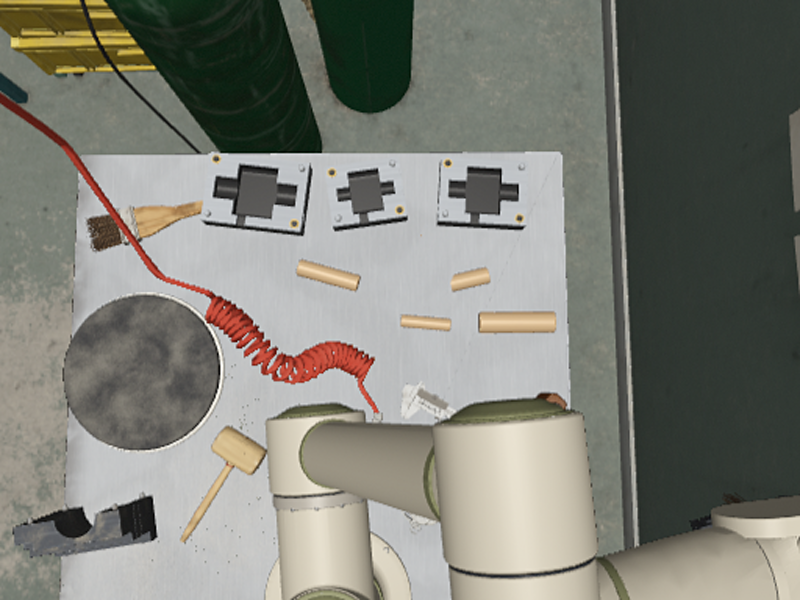

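View pics/side0b.png

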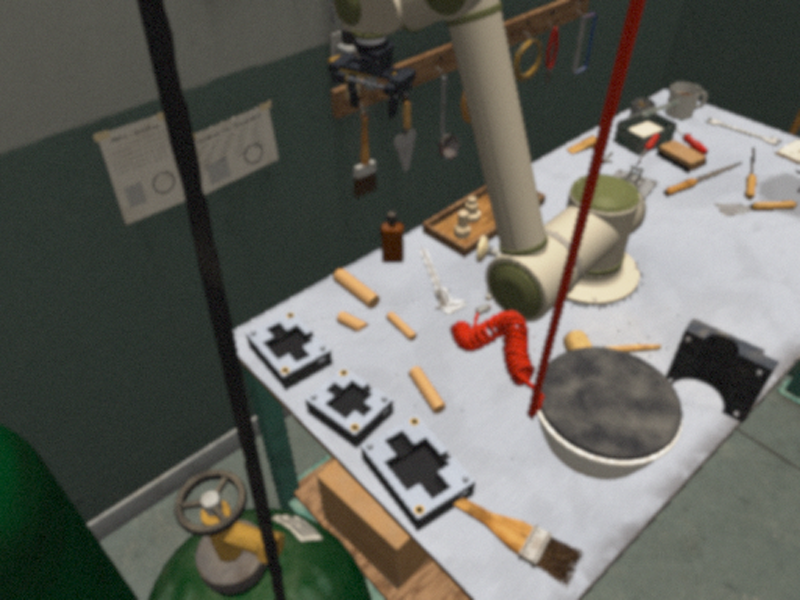

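```bash
cat > h.py <<'E'
import numpy as np, cv2
from cell import monitor, optics
def cal(n):
    c=optics.calibration(n); return np.array(c["intrinsics"]),np.array(c["R"]),np.array(c["t"])
def onplane(n,uv,z):
    K,R,t=cal(n); uv=np.atleast_2d(np.asarray(uv,float)); d=np.linalg.solve(K,np.c_[uv,np.ones(len(uv))].T)
    d=(R.T@d).T; o=-R.T@t; s=(z-o[2])/d[:,2]; return o+s[:,None]*d
def proj(n,P):
    K,R,t=cal(n); p=K@(R@np.atleast_2d(P).T+t[:,None]); return (p[:2]/p[2]).T
def tri(a,b):
    A=[];B=[]
    M=np.zeros((3,3));v=np.zeros(3)
    for n,uv in(("top",a),("side",b)):
        K,R,t=cal(n); d=R.T@np.linalg.solve(K,[*uv,1]); d/=np.linalg.norm(d); o=-R.T@t
        P=np.eye(3)-np.outer(d,d); M+=P; v+=P@o
    return np.linalg.solve(M,v)
E
cat > seg.py <<'E'
from h import *
import sys
def cores(im,n):
    hsv=cv2.cvtColor(im,cv2.COLOR_RGB2HSV)
    m=cv2.inRange(hsv,(5,60,90),(25,200,255))
    ct,_=cv2.findContours(m,cv2.RETR_EXTERNAL,cv2.CHAIN_APPROX_NONE)
    out=[]
    for c in ct:
        if cv2.contourArea(c)<120: continue
        out.append((cv2.minAreaRect(c),c))
    return out
if __name__=="__main__":
    for n in("top","side"):
        im=cv2.imread(f"pics/{n}0.png")[:,:,::-1].copy()
        for r,c in cores(im,n):
            (cx,cy),wh,a=r
            b=cv2.boxPoints(r); b=b if np.linalg.norm(b[0]-b[1])>np.linalg.norm(b[1]-b[2]) else np.roll(b,1,0)
            e=[(b[0]+b[3])/2,(b[1]+b[2])/2]
            P=onplane(n,e,0.013)
            print(n,np.round([cx,cy,*wh],1),"world mid",np.round(P.mean(0)*1e3,1),"len",round(np.linalg.norm(P[0]-P[1])*1e3,1),"ang",round(np.degrees(np.arctan2(*(P[1]-P[0])[1::-1])),1))
E
python3 seg.py
python3 - <<'E'
import cv2
im=cv2.imread("pics/top0.png"); cv2.imwrite("pics/topc.png",cv2.resize(im[90:225,125:370],None,fx=3.2,fy=3.2,interpolation=cv2.INTER_CUBIC))
im=cv2.imread("pics/side0.png"); cv2.imwrite("pics/sidec.png",cv2.resize(im[130:340,150:310],None,fx=2.8,fy=2.8,interpolation=cv2.INTER_CUBIC))
E
```

```text
top [136.  312.2  32.4  78.5] world mid [171.1 192.7  13. ] len 184.7 ang -33.5
top [272.  206.2  31.8   7.4] world mid [ 425.8 -139.7   13. ] len 79.3 ang 84.8
top [331. 206.  12.  48.] world mid [ 425.2 -286.9   13. ] len 119.8 ang -90.4
top [300.2 178.2   9.7  25. ] world mid [ 495.8 -211.3   13. ] len 63.0 ang -76.3
top [209.5 175.8  40.3  10.2] world mid [503.4  16.3  13. ] len 101.4 ang 74.0
top [108.3 137.6  19.6  44.2] world mid [603.1 272.8  13. ] len 111.0 ang -76.8
top [78.1 28.4 36.1 18.8] world mid [893.8 359.9  13. ] len 94.4 ang 82.7
top [37.5 32.6 70.4 29.6] world mid [882.7 464.9  13. ] len 183.3 ang 86.1
side [152.  346.5  27.   36. ] world mid [919.9  38.4  13. ] len 85.7 ang 138.0
side [133.6 330.5  14.4  30.1] world mid [931.1 -27.2  13. ] len 69.1 ang 162.5
side [315.  331.7  53.   20. ] world mid [605.6 268.9  13. ] len 125.2 ang -80.1
side [241.6 349.2 129.7  39.4] world mid [766.6 171.9  13. ] len 319.0 ang -88.7
side [272.7 248.7  32.4   8.6] world mid [502.9  13.8  13. ] len 110.9 ang -105.9
side [369.2 217.3  12.9  16.7] world mid [199.7 125.   13. ] len 52.9 ang 147.1
side [227.1 183.2  33.6   9.3] world mid [ 421.5 -293.7   13. ] len 141.2 ang -90.0
side [300.1 146.4  39.3  47.2] world mid [  90.3 -267.3   13. ] len 218.0 ang -179.1
side [436.7  96.6  29.5  11.2] world mid [-585.9 -118.1   13. ] len 134.7 ang -96.8
```

View pics/topc.png

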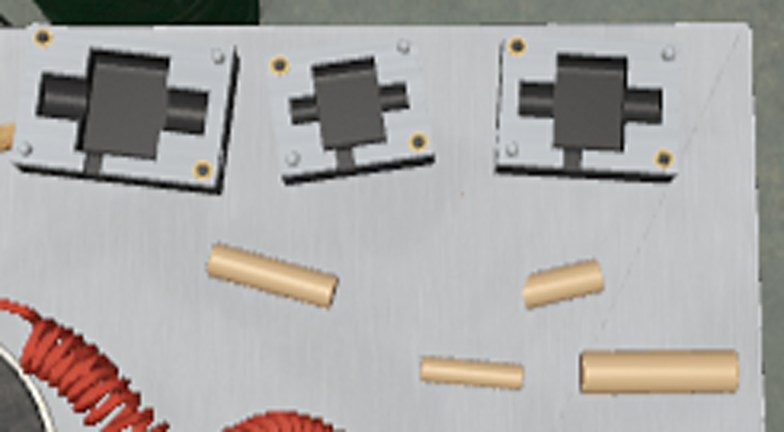

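View pics/sidec.png

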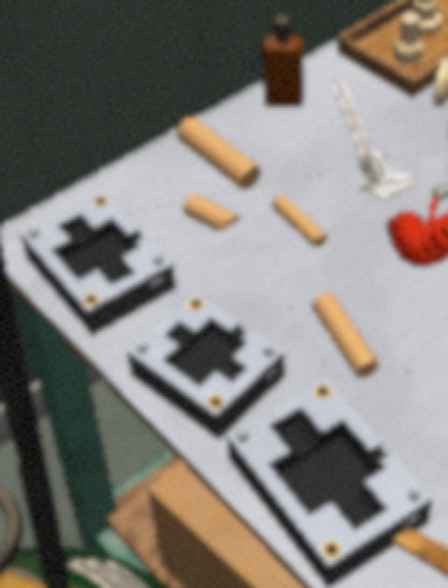

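```bash
cat > dies.py <<'E'
from h import *
im=cv2.imread("pics/top0.png"); S=6
g=cv2.resize(cv2.cvtColor(im,cv2.COLOR_BGR2GRAY),None,fx=S,fy=S,interpolation=cv2.INTER_CUBIC)
vis=cv2.resize(im[90:160,125:350],None,fx=3.5,fy=3.5,interpolation=cv2.INTER_CUBIC)
print("cam",-cal("top")[1].T@cal("top")[2])
for name,(x0,y0,x1,y1),sw,pl in(("large",(130,100,196,148),36.4,64),("small",(212,100,260,145),22.4,50),("middle",(281,100,336,142),29.4,56)):
    m=np.zeros_like(g); sub=g[y0*S:y1*S,x0*S:x1*S]; m[y0*S:y1*S,x0*S:x1*S]=(sub<120)*255
    mmpx=2.12/S
    k=lambda d:cv2.getStructuringElement(cv2.MORPH_RECT,(int(d/mmpx),)*2)
    m=cv2.morphologyEx(m,cv2.MORPH_OPEN,cv2.getStructuringElement(cv2.MORPH_ELLIPSE,(int(15/mmpx),)*2))
    n,l,st,ce=cv2.connectedComponentsWithStats(m); i=1+np.argmax(st[1:,4]); m=(l==i).astype(np.uint8)*255
    p=cv2.morphologyEx(m,cv2.MORPH_OPEN,k(sw+8)); 
    c=max(cv2.findContours(p,cv2.RETR_EXTERNAL,cv2.CHAIN_APPROX_NONE)[0],key=cv2.contourArea)
    toW=lambda uv:onplane("top",(np.asarray(uv)+.5)/S-.5,0.04)[:,:2]*1e3
    W=toW(c[:,0]).astype(np.float32); r=cv2.minAreaRect(W); print(name,"pocket",np.round(r[0],1),np.round(r[1],1),round(r[2],1))
    q=cv2.subtract(m,cv2.dilate(p,np.ones((9,9))));q=cv2.morphologyEx(q,cv2.MORPH_OPEN,k(8))
    n,l,st,ce=cv2.connectedComponentsWithStats(q); idx=1+np.argsort(-st[1:,4])[:3]
    C=[]
    for i in idx:
        c=cv2.findContours((l==i).astype(np.uint8),cv2.RETR_EXTERNAL,cv2.CHAIN_APPROX_NONE)[0][0][:,0]
        w=toW(c); r=cv2.minAreaRect(w.astype(np.float32)); C.append(np.array(r[0])); print("   seat",np.round(r[0],1),np.round(r[1],1),round(r[2],1),"yext",w[:,1].min().round(1),w[:,1].max().round(1))
    d=C[1]-C[0]; print("  line mid",(C[0]+C[1])/2,"ang",np.degrees(np.arctan2(d[1],d[0])))
E
python3 dies.py
python3 - <<'E'
import sys; sys.path.insert(0,'.')
from h import *
from seg import cores
# refine cores with per-size height
im=cv2.imread("pics/top0.png")[:,:,::-1].copy()
for r,c in cores(im,"top"): pass
S=6
b=cv2.resize(im,None,fx=S,fy=S,interpolation=cv2.INTER_CUBIC)
hsv=cv2.cvtColor(b,cv2.COLOR_RGB2HSV); m=cv2.inRange(hsv,(5,50,60),(25,220,255))
for c in cv2.findContours(m,cv2.RETR_EXTERNAL,cv2.CHAIN_APPROX_NONE)[0]:
    if cv2.contourArea(c)<120*S*S: continue
    u=(c[:,0]+.5)/S-.5
    x,y=u.mean(0)
    if not(180<x<370 and 160<y<225): continue
    W=onplane("top",u,0.012)[:,:2]*1e3; r=cv2.minAreaRect(W.astype(np.float32)); print(np.round(u.mean(0),1),np.round(r[0],1),np.round(r[1],1),round(r[2],1))
E
```

```text
cam [ 0.32738762 -0.09494505  1.20072312]
large pocket [634.5 130.4] [69.2 78.1] 89.6
   seat [628.8  79.1] [29.7 36. ] 89.6 yext 64.2 93.8
   seat [640.7 180.4] [29.3 34.8] 89.6 yext 165.9 195.1
  line mid [634.72564697 129.75934601] ang 83.30076900529747
small pocket [634.  -45.7] [51.1 64.2] 89.7
   seat [629.4 -10.3] [20.  16.6] 0.0 yext -18.6 -2.0
   seat [638.5 -82. ] [16.6 19.6] 89.6 yext -90.4 -73.7
  line mid [633.96917725 -46.15308809] ang -82.7624860656784
middle pocket [ 633.6 -233.9] [56.6 74.1] 89.0
   seat [ 635.8 -191.6] [24.9 28.2] 89.1 yext -204.2 -179.0
   seat [ 630.7 -277.2] [25.3 27.8] 88.6 yext -290.0 -264.2
  line mid [ 633.21026611 -234.37038422] ang -93.40392944711769
[272.  206.2] [ 425.9 -139.9] [80.4 19.8] 84.7
[330.5 205.9] [ 425.9 -286.4] [123.7  33.6] 90.0
[300.5 178.4] [ 495.7 -211.6] [26.2 64.2] 13.0
[209.6 175.8] [503.8  16.5] [102.9  27.5] 74.0
```

Run:
```python
import cv2
im=cv2.imread("pics/side0.png"); cv2.imwrite("pics/s2.png",cv2.resize(im[170:280,230:370],None,fx=5.5,fy=5.5,interpolation=cv2.INTER_CUBIC))
im=cv2.imread("pics/top0.png"); cv2.imwrite("pics/t2.png",cv2.resize(im[150:280,100:260],None,fx=4.6,fy=4.6,interpolation=cv2.INTER_CUBIC))
```

```text
(no output)
```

View pics/s2.png

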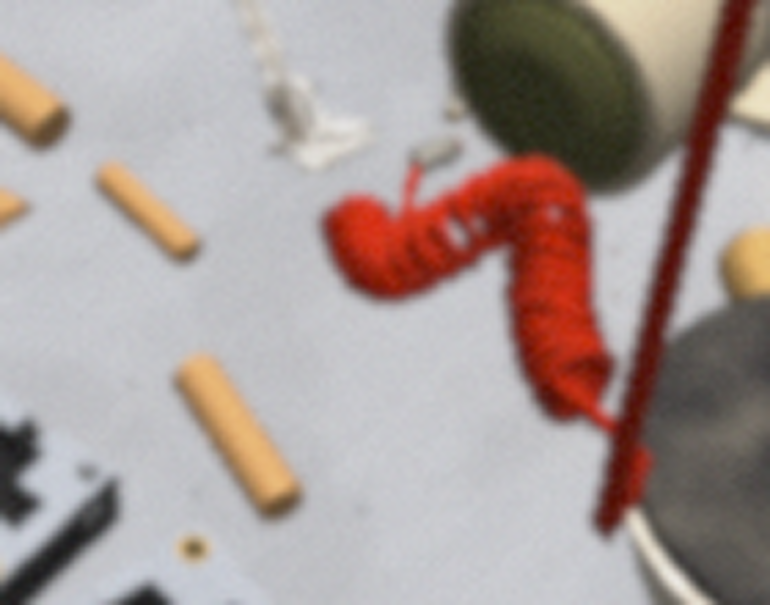

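View pics/t2.png

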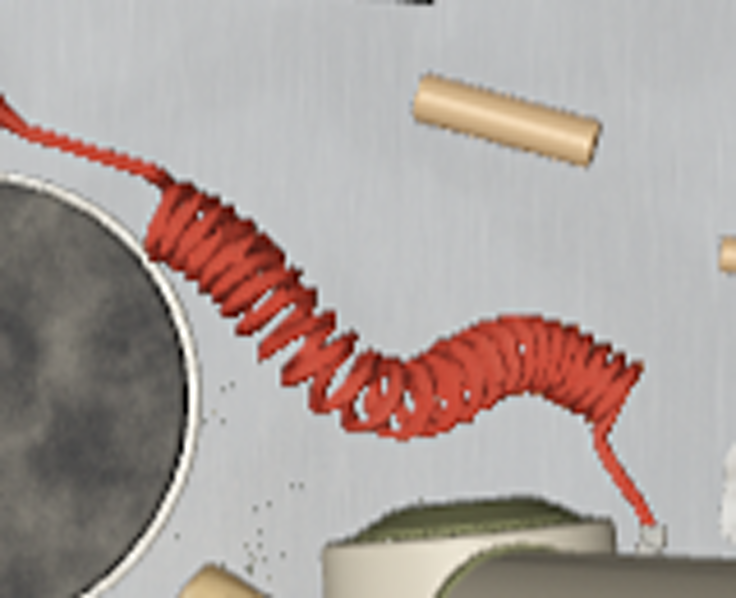

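Run:
```python
from h import *
for a,b in (((620,395),(355,245)),((540,350),(390,260)),((395,395),(540,190)),((165,220),(575,385)),((270,290),(550,300))):
    ua=(100+a[0]/4.6,150+a[1]/4.6); ub=(230+b[0]/5.5,170+b[1]/5.5)
    P=tri(ua,ub); print(P.round(3), (proj("top",P)-ua).round(1),(proj("side",P)-ub).round(1))
# verify dies/cores in side view
im=cv2.imread("pics/side0.png")
S=3
v=cv2.resize(im[110:340,140:310],None,fx=S,fy=S,interpolation=cv2.INTER_CUBIC)
def line(P,Q,col):
    p=[tuple(int(x) for x in (proj("side",X)[0]-[140,110]+.5)*S) for X in(P,Q)]; cv2.line(v,*p,col,1)
def rect(cx,cy,ang,L,W,z,col):
    a=np.radians(ang); u=np.array([np.cos(a),np.sin(a),0]); n=np.array([-u[1],u[0],0]); c=np.array([cx,cy,z])
    q=[c+s*u*L/2+t*n*W/2 for s,t in((1,1),(1,-1),(-1,-1),(-1,1))]
    for i in range(4): line(q[i],q[(i+1)%4],col)
for cx,cy,a,L,W,pl,pw,sl,sw in((.6347,.1297,83.3,.16,.112,.064,.084,.132,.0364),(.634,-.0462,97.2,.12,.098,.05,.07,.092,.0224),(.6332,-.2344,86.6,.14,.105,.056,.077,.112,.0294)):
    rect(cx,cy,a,L,W,.04,(0,255,0)); rect(cx,cy,a,pl,pw,.04,(0,0,255)); rect(cx,cy,a,sl,sw,.04,(255,0,0))
for cx,cy,a,L,d in((.4259,-.1399,84.7,.08,.02),(.4259,-.2864,90,.12,.034),(.5038,.0165,74+0,.1,.027)):
    rect(cx,cy,a,L,d,d/2,(255,0,255))
cv2.imwrite("pics/over.png",v[:600])
```

```text
[ 0.352 -0.045  0.002] [[-0.4  0.3]] [[-0.4 -0. ]]
[ 0.374 -0.003  0.038] [[-1.   0.9]] [[-1.1 -0.1]]
[0.347 0.064 0.122] [[-2.3  1.9]] [[-2.4 -0.1]]
[0.437 0.17  0.133] [[-0.  0.]] [[-0. -0.]]
[0.401 0.122 0.126] [[-0.9  0.7]] [[-1. -0.]]
```

View pics/over.png

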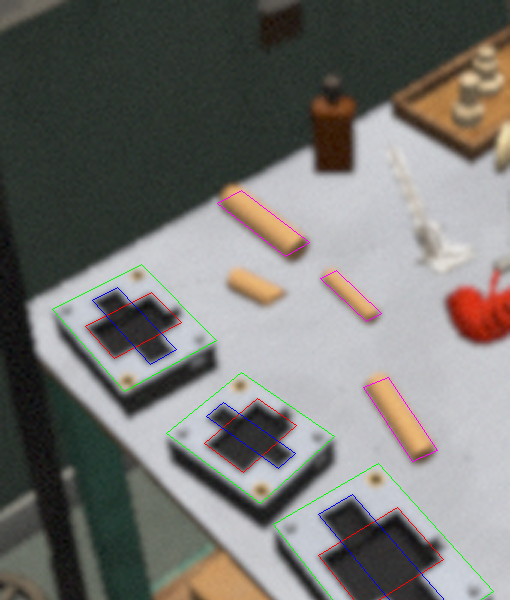

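Run:
```python
from h import *
print(onplane("side",[[392*.64,258*.64],[383*.64,256*.64],[402*.64,258*.64]],0.0).round(3))
print(onplane("top",[[550*.64,398*.64],[566*.64,400*.64]],0.1).round(3))
im=cv2.imread("pics/top0.png"); cv2.imwrite("pics/t3.png",cv2.resize(im[230:270,320:380],None,fx=8,fy=8,interpolation=cv2.INTER_CUBIC))
# bench edge
print(onplane("top",[[566*.64,300*.64],[562*.64,155*.64]],0.).round(3))
```

```text
[[ 0.289 -0.321  0.   ]
 [ 0.3   -0.341  0.   ]
 [ 0.272 -0.306 -0.   ]]
[[ 0.306 -0.318  0.1  ]
 [ 0.303 -0.341  0.1  ]]
[[ 0.461 -0.369  0.   ]
 [ 0.703 -0.371  0.   ]]
```

View pics/t3.png

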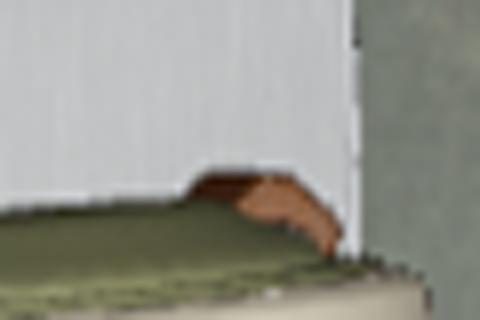

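```bash
cat >> h.py <<'E'
def plan(*targets):
    s=monitor.sense(); R=np.array(s["ee_rot"]); p=np.array(s["tcp_pos"]); yaw=np.degrees(np.arctan2(R[1,0],R[0,0]))
    print("t",round(s["time"],2),"tcp",(p*1e3).round(1),"yaw",yaw.round(2),"tilt",np.degrees(np.arccos(-R[2,2])).round(2),"w",round(s["width"]*1e3,1),"F",np.round(s["contact_force"],1),"j6",s["joint_positions"][5].round(1))
    for x,y,z,a in targets:
        d=R.T@(np.array([x,y,z])-p)*100; t=-(a-yaw); t=(t+180)%360-180
        print("  ->",d.round(2),round(t,2))
E
python3 -c "
from h import *
plan((.426,-.2864,.24,90))"
```

```text
t 0.1 tcp [ 159.8 -526.   238.2] yaw 16.89 tilt 0.07 w 88.4 F [-0.4 -0.2 -0.2] j6 -12.3
  -> [ 32.44 -15.19  -0.15] -73.11
```

Call:
{"fn": "play_rows", "kwargs": {
  "commands": [
    [7, 32.4, -15.2, -0.2, -73],
    [7, 32.4, -15.2, -0.2, -73],
    [7, 32.4, -15.2, -0.2, -73],
    [7, 32.4, -15.2, -0.2, -73],
    [7, 32.4, -15.2, -0.2, -73]
  ],
  "newtons": 20
}}

```text
time: 0.6
tcp_pos: [0.3465, -0.3571, 0.2398]
ee_rot: [[0.497, 0.868, -0.0], [0.868, -0.497, 0.001], [0.001, -0.001, -1.0]]
contact_force: [0.9, -1.2, -0.7]
width: 0.07
```

```bash
python3 -c "
from h import *
plan((.426,-.2864,.15,90))"
```

```text
t 0.6 tcp [ 346.5 -357.1  239.8] yaw 60.2 tilt 0.06 w 70.0 F [ 0.9 -1.2 -0.7] j6 -29.7
  -> [10.08  3.39  8.99] -29.8
```

Call:
{"fn": "play_rows", "kwargs": {
  "commands": [
    [7, 10.1, 3.4, 9, -29.8],
    [7, 10.1, 3.4, 9, -29.8],
    [7, 10.1, 3.4, 9, -29.8],
    [7, 10.1, 3.4, 9, -29.8],
    [7, 10.1, 3.4, 9, -29.8]
  ]
}}

```text
time: 1.1
tcp_pos: [0.4265, -0.2854, 0.1491]
ee_rot: [[-0.002, 1.0, -0.001], [1.0, 0.002, 0.003], [0.003, -0.001, -1.0]]
contact_force: [0.2, -0.1, 0.4]
width: 0.0696
```

```bash
python3 -c "
from h import *
im=optics.snapshot('top');cv2.imwrite('pics/t4.png',cv2.resize(im[100:300,150:400,::-1],None,fx=3,fy=3))
im=optics.snapshot('side');cv2.imwrite('pics/s4.png',cv2.resize(im[60:260,130:330,::-1],None,fx=3,fy=3))
plan((.426,-.2864,.003,90))"
```

```text
t 1.2 tcp [ 426.2 -286.6  150.1] yaw 89.86 tilt 0.05 w 70.1 F [ 0.7 -1.1  0.6] j6 -47.0
  -> [ 1.000e-02 -2.000e-02  1.471e+01] -0.14
```

View pics/s4.png

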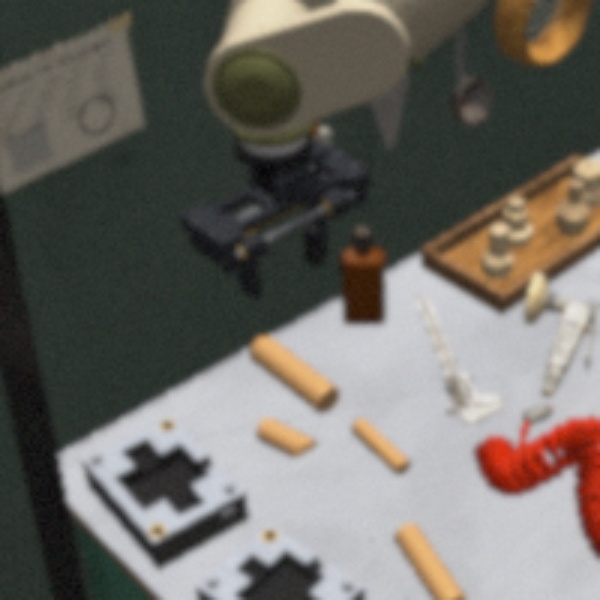

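View pics/t4.png

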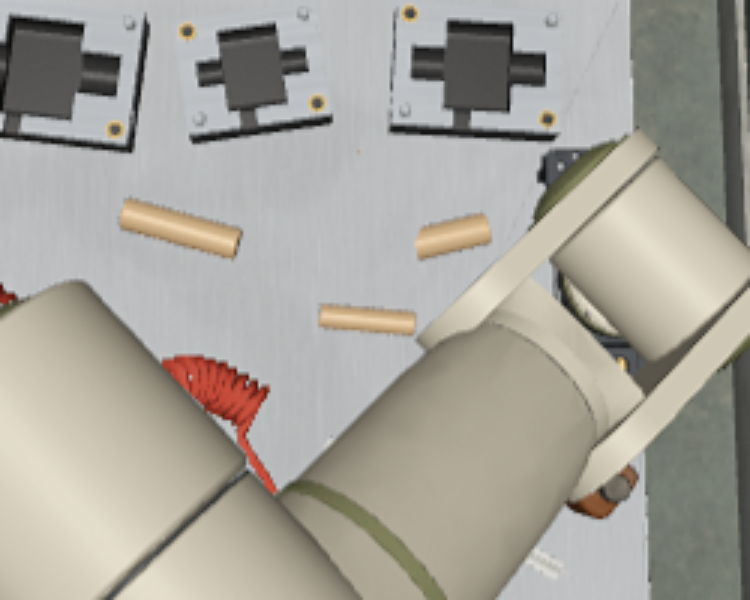

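```bash
python3 -c "
from h import *
print(onplane('top',[[356,262.7]],.12), onplane('top',[[150+585/3,100+470/3]],.1))"
```

```text
[[ 0.28872844 -0.32222647  0.12      ]] [[ 0.30182951 -0.30173892  0.1       ]]
```

Call:
{"fn": "play_rows", "kwargs": {
  "commands": [
    [7, 0, 0, 4.5, 0],
    [7, 0, 0, 8.5, 0],
    [7, 0, 0, 11, 0],
    [7, 0, 0, 13, 0],
    [7, 0, 0, 13, 0]
  ]
}}

```text
time: 1.7
tcp_pos: [0.4251, -0.2865, 0.0187]
ee_rot: [[0.006, 1.0, -0.002], [1.0, -0.006, 0.003], [0.003, -0.002, -1.0]]
contact_force: [0.6, -0.4, 0.5]
width: 0.07
```

```bash
python3 -c "
from h import *
im=optics.snapshot('side');cv2.imwrite('pics/s5.png',cv2.resize(im[60:260,130:330,::-1],None,fx=3,fy=3))
plan((.426,-.2864,.003,90))"
```

```text
t 1.75 tcp [ 425.8 -287.    20.1] yaw 89.71 tilt 0.09 w 69.9 F [0.5 0.1 0.4] j6 -47.0
  -> [0.06 0.02 1.71] -0.29
```

View pics/s5.png

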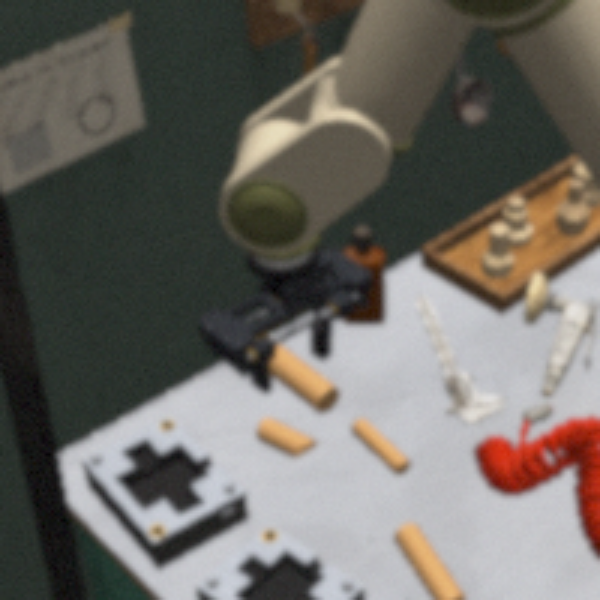

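Call:
{"fn": "play_rows", "kwargs": {
  "commands": [
    [7, 0.1, 0, 1.0, 0],
    [7, 0.1, 0, 1.6, 0],
    [5, 0.1, 0, 1.6, 0],
    [3, 0.1, 0, 1.6, 0],
    [3, 0.1, 0, 1.6, 0]
  ],
  "newtons": 20
}}

```text
time: 2.25
tcp_pos: [0.4259, -0.2861, 0.0044]
ee_rot: [[0.005, 1.0, 0.0], [1.0, -0.005, 0.001], [0.001, 0.0, -1.0]]
contact_force: [-0.2, 0.6, 0.1]
width: 0.0484
```

Call:
{"fn": "play_rows", "kwargs": {
  "commands": [
    [3, 0, 0, 0, 0],
    [3, 0, 0, 0, 0],
    [3, 0, 0, -3, 0],
    [3, 0, 0, -6, 0],
    [3, 0, 0, -10, 0]
  ]
}}

```text
time: 2.75
tcp_pos: [0.4253, -0.2855, 0.1045]
ee_rot: [[0.005, 1.0, -0.002], [1.0, -0.005, 0.003], [0.003, -0.002, -1.0]]
contact_force: [0.6, -0.6, -1.1]
width: 0.0335
```

```bash
python3 -c "
from h import *
im=optics.snapshot('side');cv2.imwrite('pics/s6.png',cv2.resize(im[60:260,130:330,::-1],None,fx=3,fy=3))
plan((.6347,.1297,.18,83.3))"
```

```text
t 2.8 tcp [ 427.4 -287.6  111.1] yaw 89.73 tilt 0.41 w 33.6 F [ 3.3 -1.6  3.4] j6 -46.9
  -> [41.79 20.57 -6.98] 6.43
```

View pics/s6.png

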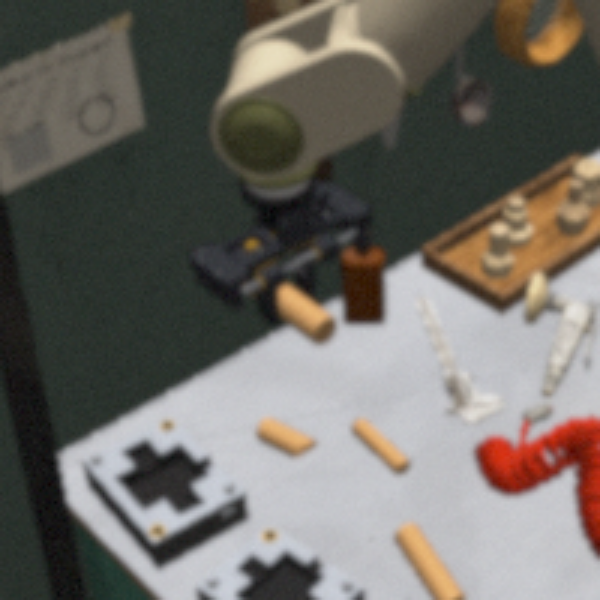

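Call:
{"fn": "play_rows", "kwargs": {
  "commands": [
    [3, 2, 1, -2, 1],
    [3, 6, 3, -4.5, 2],
    [3, 10, 5, -7, 3],
    [3, 14, 7, -7, 4],
    [3, 18, 9, -7, 5]
  ],
  "newtons": 30
}}

```text
time: 3.3
tcp_pos: [0.5185, -0.1059, 0.1814]
ee_rot: [[0.093, 0.996, 0.007], [0.996, -0.093, -0.005], [-0.005, 0.007, -1.0]]
contact_force: [0.7, -0.6, -2.4]
width: 0.0337
```

```bash
python3 -c "
from h import *
plan((.6347,.1297,.18,83.3))"
```

```text
t 3.3 tcp [ 518.5 -105.9  181.4] yaw 84.68 tilt 0.5 w 33.7 F [ 0.7 -0.6 -2.4] j6 -19.0
  -> [24.54  9.38  0.09] 1.38
```

Call:
{"fn": "play_rows", "kwargs": {
  "commands": [
    [3, 4, 1.5, 0, 0.4],
    [3, 8, 3, 0, 0.8],
    [3, 12, 4.5, 0, 1.2],
    [3, 16, 6.1, 0, 1.4],
    [3, 19, 7.3, 0, 1.4]
  ]
}}

```text
time: 3.8
tcp_pos: [0.6093, 0.079, 0.1805]
ee_rot: [[0.116, 0.993, 0.006], [0.993, -0.116, -0.005], [-0.004, 0.007, -1.0]]
contact_force: [-0.2, -1.4, -2.2]
width: 0.0334
```

```bash
python3 -c "
from h import *
plan((.6347,.1297,.18,83.3),(.6347,.1297,.06,83.3))"
```

```text
t 3.8 tcp [609.3  79.  180.5] yaw 83.35 tilt 0.46 w 33.4 F [-0.2 -1.4 -2.2] j6 3.2
  -> [5.33 1.94 0.04] 0.05
  -> [ 5.38  1.86 12.04] 0.05
```

Call:
{"fn": "play_rows", "kwargs": {
  "commands": [
    [3, 3, 1, 0, 0],
    [3, 5, 1.8, 2, 0],
    [3, 5.3, 1.9, 5, 0],
    [3, 5.3, 1.9, 8, 0],
    [3, 5.3, 1.9, 9, 0]
  ]
}}

```text
time: 4.3
tcp_pos: [0.6332, 0.1292, 0.0867]
ee_rot: [[0.115, 0.993, 0.0], [0.993, -0.115, -0.005], [-0.005, 0.001, -1.0]]
contact_force: [-0.4, 0.5, -1.6]
width: 0.0331
```

```bash
python3 -c "
from h import *
plan((.6347,.1297,.0275,83.3))
im=optics.snapshot('top');cv2.imwrite('pics/t7.png',cv2.resize(im[60:220,110:310,::-1],None,fx=3.5,fy=3.5))
im=optics.snapshot('side');cv2.imwrite('pics/s7.png',cv2.resize(im[180:350,200:370,::-1],None,fx=3.5,fy=3.5))
plan((.6347,.1297,.0275,83.3))
"
```

```text
t 4.3 tcp [633.2 129.2  86.7] yaw 83.37 tilt 0.3 w 33.1 F [-0.4  0.5 -1.6] j6 7.9
  -> [0.1  0.14 5.92] 0.07
t 4.4 tcp [634.2 128.9  89. ] yaw 83.34 tilt 0.34 w 33.5 F [-0.9 -0.4 -1.2] j6 7.9
  -> [0.12 0.02 6.15] 0.04
```

View pics/s7.png

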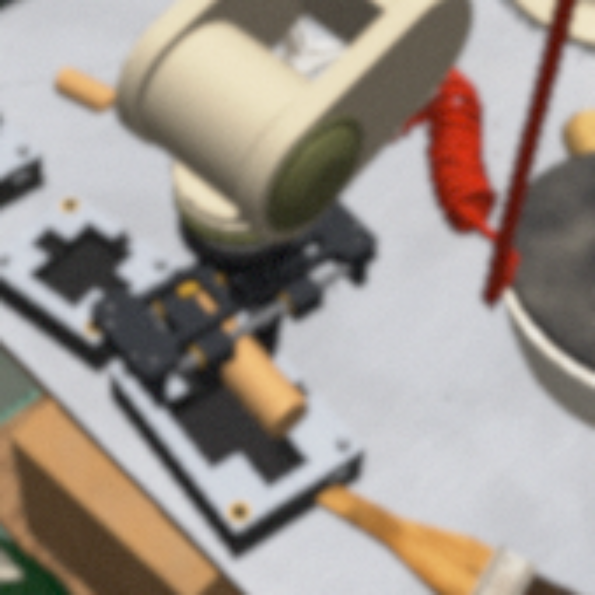

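View pics/t7.png

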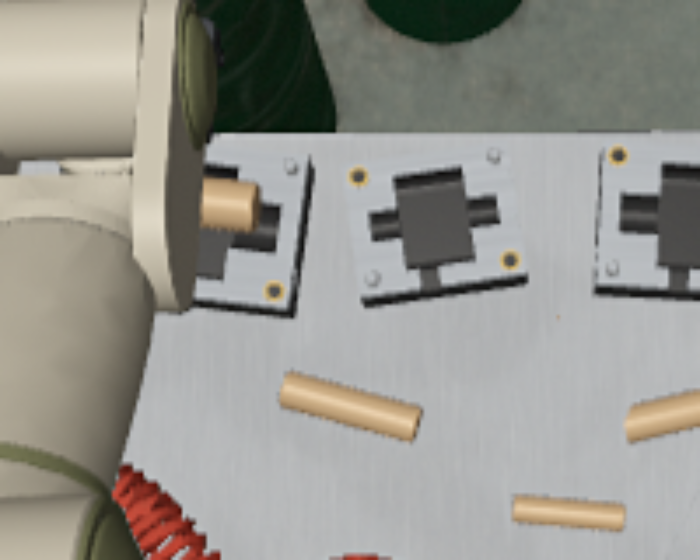

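```bash
python3 -c "
from h import *
print(onplane('top',[[110+v/3.5-.3,60+w/3.5-.3] for v,w in((262,207),(262,182),(262,232),(205,178),(205,227))],.1016).round(4))
"
```

```text
[[0.6264 0.0673 0.1016]
 [0.6437 0.0675 0.1016]
 [0.6092 0.0672 0.1016]
 [0.6467 0.106  0.1016]
 [0.6128 0.1055 0.1016]]
```

Call:
{"fn": "play_rows", "kwargs": {
  "commands": [
    [3, 0.1, 0, 2, 0],
    [3, 0.1, 0, 3.5, 0],
    [3, 0.1, 0, 4.7, 0],
    [3, 0.1, 0, 5.2, 0],
    [3, 0.1, 0, 5.5, 0]
  ],
  "newtons": 15
}}

```text
time: 4.9
tcp_pos: [0.6349, 0.1295, 0.0345]
ee_rot: [[0.116, 0.993, 0.004], [0.993, -0.116, -0.005], [-0.005, 0.005, -1.0]]
contact_force: [0.0, 0.3, -1.4]
width: 0.0338
```

```bash
python3 -c "
from h import *
plan((.6347,.1297,.0265,83.3))
im=optics.snapshot('side');cv2.imwrite('pics/s8.png',cv2.resize(im[220:350,220:370,::-1],None,fx=4,fy=4))
plan((.6347,.1297,.0265,83.3))
"
```

```text
t 4.9 tcp [634.9 129.5  34.5] yaw 83.33 tilt 0.38 w 33.8 F [ 0.   0.3 -1.4] j6 8.0
  -> [ 0.02 -0.03  0.8 ] 0.03
t 4.95 tcp [634.8 129.5  34.2] yaw 83.33 tilt 0.36 w 33.4 F [ 0.2  0.  -2.6] j6 8.0
  -> [ 0.02 -0.01  0.77] 0.03
```

View pics/s8.png

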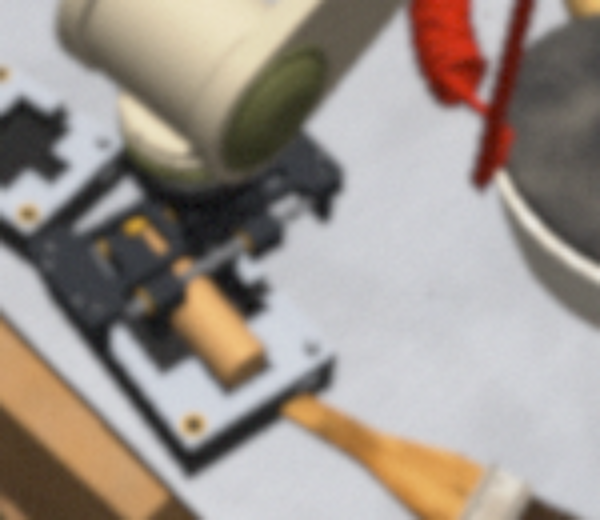

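Aligned with the seats. Going down in small steps and watching the force.

Call:
{"fn": "play_rows", "kwargs": {
  "commands": [
    [3, 0, 0, 0.2, 0],
    [3, 0, 0, 0.4, 0],
    [3, 0, 0, 0.6, 0],
    [3, 0, 0, 0.75, 0],
    [3, 0, 0, 0.75, 0]
  ]
}}

```text
time: 5.45
tcp_pos: [0.6353, 0.1295, 0.0271]
ee_rot: [[0.116, 0.993, 0.005], [0.993, -0.116, -0.005], [-0.004, 0.006, -1.0]]
contact_force: [1.9, 0.4, -0.4]
width: 0.0336
```

Call:
{"fn": "play_rows", "kwargs": {
  "commands": [
    [3, 0, 0, 0.1, 0],
    [3, 0, 0, 0.15, 0],
    [3, 0, 0, 0.15, 0]
  ]
}}

```text
time: 5.75
tcp_pos: [0.6354, 0.1295, 0.0269]
ee_rot: [[0.116, 0.993, 0.006], [0.993, -0.116, -0.005], [-0.004, 0.007, -1.0]]
contact_force: [-4.4, -0.8, 8.8]
width: 0.0334
```

Call:
{"fn": "play_rows", "kwargs": {
  "commands": [
    [3.6, 0, 0, 0, 0],
    [3.8, 0, 0, 0, 0],
    [4.1, 0, 0, 0, 0],
    [4.1, 0, 0, 0, 0]
  ]
}}

```text
time: 6.15
tcp_pos: [0.6353, 0.1295, 0.0267]
ee_rot: [[0.116, 0.993, 0.006], [0.993, -0.116, -0.005], [-0.004, 0.006, -1.0]]
contact_force: [-1.3, 0.2, -0.5]
width: 0.0414
```

```bash
python3 -c "
from h import *
plan((.6347,.1297,.12,83.3))"
```

```text
t 6.15 tcp [635.3 129.5  26.7] yaw 83.32 tilt 0.43 w 41.4 F [-1.3  0.2 -0.5] j6 8.0
  -> [-0.03 -0.   -9.33] 0.02
```

Call:
{"fn": "play_rows", "kwargs": {
  "commands": [
    [4.1, 0, 0, -1.5, 0],
    [4.1, 0, 0, -5, 0],
    [4.1, 0, 0, -9, 0],
    [6, 0, 0, -13, 0],
    [6, 0, 0, -15, 0]
  ]
}}

```text
time: 6.65
tcp_pos: [0.6352, 0.1304, 0.1804]
ee_rot: [[0.116, 0.993, 0.01], [0.993, -0.116, -0.005], [-0.004, 0.011, -1.0]]
contact_force: [0.1, -0.0, -0.1]
width: 0.055
```

```bash
python3 -c "
from h import *
plan((.5016,.0088,.18,74),(.5016,.0088,.08,74))"
```

```text
t 6.65 tcp [635.2 130.4 180.4] yaw 83.33 tilt 0.66 w 55.0 F [ 0.1 -0.  -0.1] j6 8.0
  -> [-13.63 -11.86  -0.04] 9.33
  -> [-13.59 -11.97   9.96] 9.33
```

Call:
{"fn": "play_rows", "kwargs": {
  "commands": [
    [6, -3.4, -3, 0, 3],
    [6, -6.8, -6, 0, 6],
    [6, -10.2, -9, 0, 9.3],
    [6, -13.6, -11.9, 0, 9.3],
    [6, -13.6, -11.9, 0, 9.3]
  ]
}}

```text
time: 7.15
tcp_pos: [0.4981, 0.007, 0.1798]
ee_rot: [[0.278, 0.96, 0.008], [0.961, -0.278, -0.005], [-0.003, 0.01, -1.0]]
contact_force: [0.1, 0.8, -0.5]
width: 0.0599
```

```bash
python3 -c "
from h import *
im=optics.snapshot('top');cv2.imwrite('pics/t9.png',cv2.resize(im[60:220,110:310,::-1],None,fx=3.5,fy=3.5))
im=optics.snapshot('side');cv2.imwrite('pics/s9.png',cv2.resize(im[180:350,200:370,::-1],None,fx=3.5,fy=3.5))
plan((.5016,.0088,.004,74))
"
```

```text
t 7.25 tcp [501.3   8.7 180.1] yaw 73.94 tilt 0.71 w 60.2 F [ 1.  -0.9 -0.4] j6 3.6
  -> [ 0.05 -0.19 17.6 ] -0.06
```

View pics/s9.png

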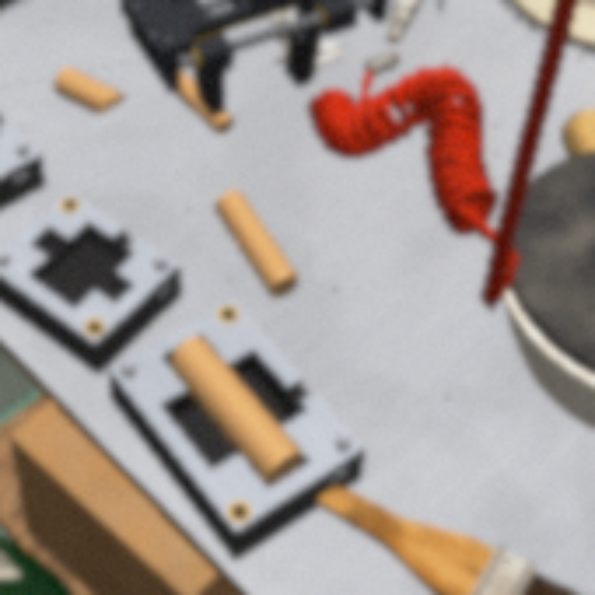

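View pics/t9.png

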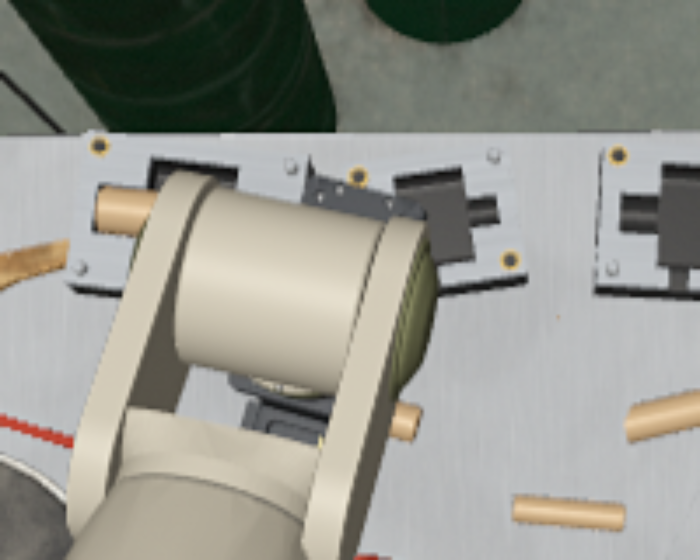

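Call:
{"fn": "play_rows", "kwargs": {
  "commands": [
    [6, 0, -0.1, 5, 0],
    [6, 0, -0.1, 10, 0],
    [6, 0, -0.2, 13, 0],
    [6, 0, -0.2, 15, 0],
    [6, 0, -0.2, 15.6, 0]
  ]
}}

```text
time: 7.75
tcp_pos: [0.5012, 0.0094, 0.0218]
ee_rot: [[0.275, 0.961, 0.008], [0.961, -0.275, -0.004], [-0.002, 0.009, -1.0]]
contact_force: [1.0, -0.4, 0.2]
width: 0.0601
```

```bash
python3 -c "
from h import *
im=optics.snapshot('side');cv2.imwrite('pics/s10.png',cv2.resize(im[180:350,200:370,::-1],None,fx=3.5,fy=3.5))
plan((.5016,.0088,.004,74))
"
```

```text
t 7.8 tcp [501.3   9.2  22.3] yaw 74.0 tilt 0.57 w 59.6 F [-0.4 -0.1 -1. ] j6 3.7
  -> [-0.03  0.02  1.83] 0.0
```

View pics/s10.png

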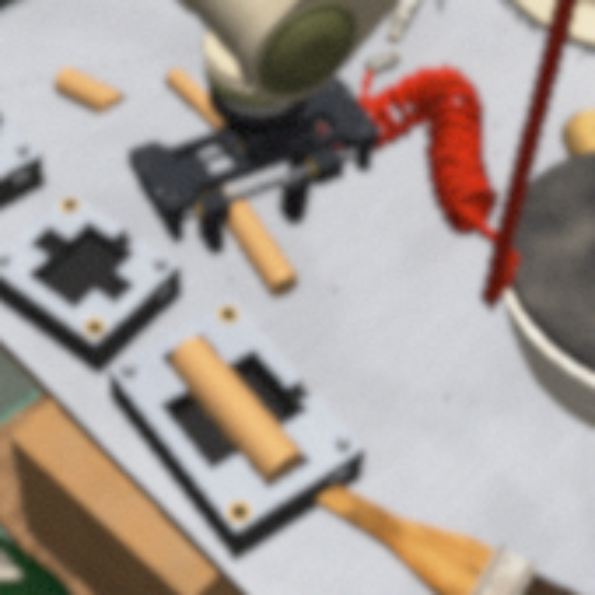

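Call:
{"fn": "play_rows", "kwargs": {
  "commands": [
    [6, 0, 0, 1.0, 0],
    [6, 0, 0, 1.8, 0],
    [4, 0, 0, 1.8, 0],
    [2.2, 0, 0, 1.8, 0],
    [2.2, 0, 0, 1.8, 0]
  ],
  "newtons": 20
}}

```text
time: 8.3
tcp_pos: [0.5017, 0.009, 0.0047]
ee_rot: [[0.276, 0.961, 0.01], [0.961, -0.276, -0.005], [-0.002, 0.011, -1.0]]
contact_force: [0.1, -0.4, 0.8]
width: 0.0379
```

Call:
{"fn": "play_rows", "kwargs": {
  "commands": [
    [2.2, 0, 0, 0, 0],
    [2.2, 0, 0, 0, 0],
    [2.2, 0, 0, -3, 0],
    [2.2, 0, 0, -7, 0],
    [2.2, 0, 0, -12, 0]
  ]
}}

```text
time: 8.8
tcp_pos: [0.4996, 0.0097, 0.1252]
ee_rot: [[0.276, 0.961, 0.007], [0.961, -0.276, -0.004], [-0.002, 0.007, -1.0]]
contact_force: [-0.2, -0.7, -0.4]
width: 0.0264
```

```bash
python3 -c "
from h import *
a=np.radians(86.6); d=.008
plan((.6332-d*np.cos(a),-.2344-d*np.sin(a),.18,86.6))
im=optics.snapshot('side');cv2.imwrite('pics/s11.png',cv2.resize(im[180:350,200:370,::-1],None,fx=3.5,fy=3.5))
plan((.6332-d*np.cos(a),-.2344-d*np.sin(a),.18,86.6))
"
```

```text
t 8.8 tcp [499.6   9.7 125.2] yaw 73.99 tilt 0.44 w 26.4 F [-0.2 -0.7 -0.4] j6 3.7
  -> [-20.57  19.79  -5.29] -12.61
t 8.85 tcp [503.    9.3 133.4] yaw 74.02 tilt 1.22 w 26.4 F [ 3.5 -0.8  7.7] j6 3.7
  -> [-20.63  19.5   -4.22] -12.58
```

View pics/s11.png

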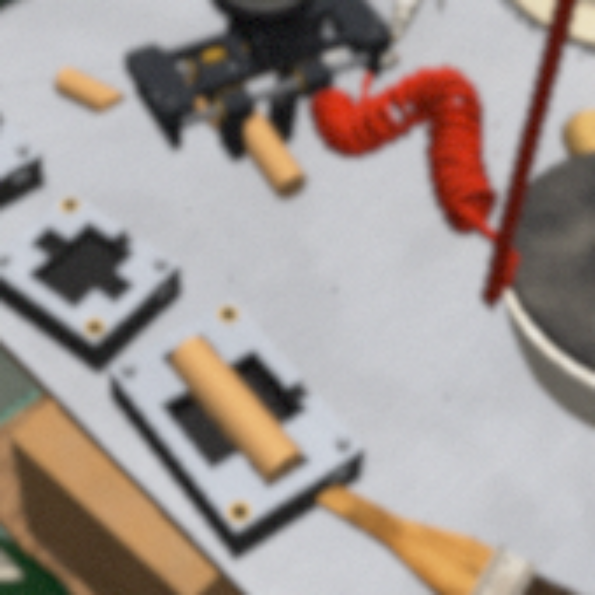

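Call:
{"fn": "play_rows", "kwargs": {
  "commands": [
    [2.2, -1.5, 1.5, -1.5, -1.5],
    [2.2, -4.5, 4.3, -3.5, -4],
    [2.2, -7.7, 7.3, -4.2, -6.5],
    [2.2, -10.9, 10.3, -4.2, -9],
    [2.2, -14, 13.3, -4.2, -11]
  ],
  "newtons": 30
}}

```text
time: 9.35
tcp_pos: [0.5919, -0.1633, 0.1786]
ee_rot: [[0.085, 0.996, 0.021], [0.996, -0.085, -0.007], [-0.005, 0.021, -1.0]]
contact_force: [1.2, -0.5, -1.6]
width: 0.0262
```

```bash
python3 -c "
from h import *
a=np.radians(86.6); d=.008
plan((.6332-d*np.cos(a),-.2344-d*np.sin(a),.18,86.6),(.6332-d*np.cos(a),-.2344-d*np.sin(a),.09,86.6))
"
```

```text
t 9.35 tcp [ 591.9 -163.3  178.6] yaw 85.1 tilt 1.27 w 26.2 F [ 1.2 -0.5 -1.6] j6 -21.7
  -> [-7.53  4.74  0.  ] -1.5
  -> [-7.48  4.55  9.  ] -1.5
```

Call:
{"fn": "play_rows", "kwargs": {
  "commands": [
    [2.2, -3, 1.9, 0, -0.8],
    [2.2, -6, 3.7, 0, -1.5],
    [2.2, -7.5, 4.6, 3, -1.5],
    [2.2, -7.5, 4.6, 6.5, -1.5],
    [2.2, -7.5, 4.6, 9, -1.5]
  ]
}}

```text
time: 9.85
tcp_pos: [0.6326, -0.2429, 0.0871]
ee_rot: [[0.06, 0.998, 0.019], [0.998, -0.06, -0.006], [-0.005, 0.019, -1.0]]
contact_force: [0.9, -0.9, -1.4]
width: 0.0261
```

```bash
python3 -c "
from h import *
im=optics.snapshot('top');cv2.imwrite('pics/t12.png',cv2.resize(im[60:220,210:410,::-1],None,fx=3.5,fy=3.5))
im=optics.snapshot('side');cv2.imwrite('pics/s12.png',cv2.resize(im[140:310,120:290,::-1],None,fx=3.5,fy=3.5))
a=np.radians(86.6); d=.008
plan((.6332-d*np.cos(a),-.2344-d*np.sin(a),.0295,86.6))
"
```

```text
t 9.95 tcp [ 631.6 -241.8   85.9] yaw 86.59 tilt 0.84 w 26.3 F [-0.3 -0.8 -0.9] j6 -27.7
  -> [-0.04  0.03  5.64] -0.01
```

View pics/s12.png

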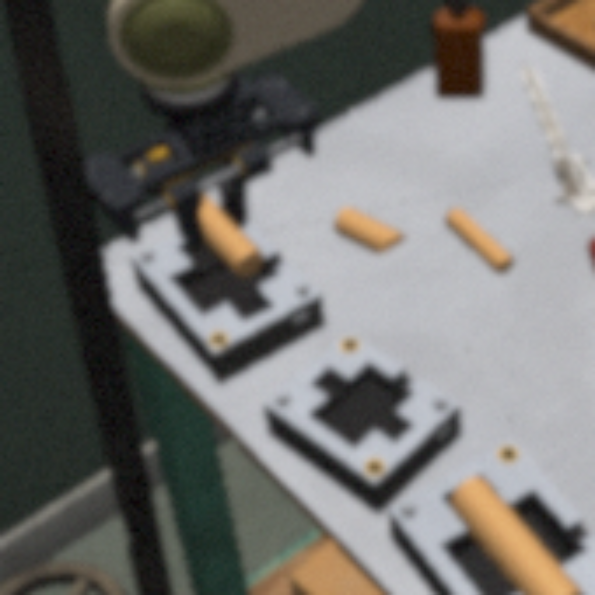

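View pics/t12.png

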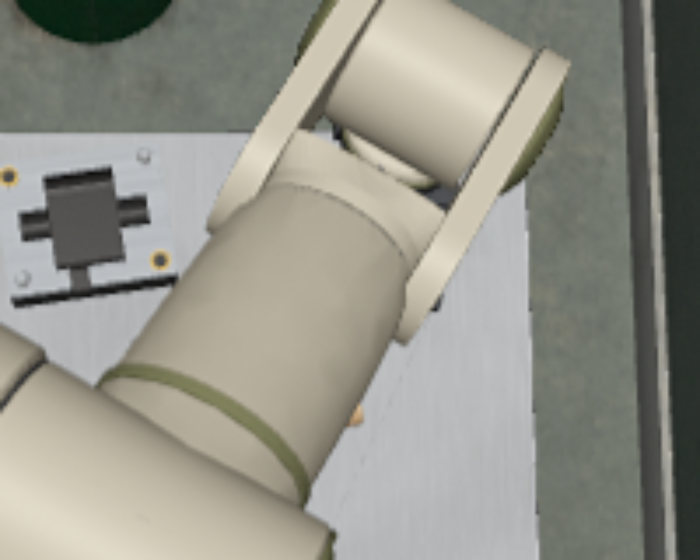

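```bash
python3 -c "
from h import *
a=np.radians(86.6);u=np.array([np.cos(a),np.sin(a),0]);c=np.array([.6316,-.2418,.0859+.0092])+.008*u
v=cv2.imread('pics/s12.png')
n=np.array([-u[1],u[0],0]);z=np.array([0,0,1])
for s in(-.05,.05):
  pts=[c+s*u+.0135*(np.cos(t)*n+np.sin(t)*z) for t in np.linspace(0,6.28,25)]
  q=((proj('side',pts)-[120,140]+.5)*3.5).astype(int); cv2.polylines(v,[q.reshape(-1,1,2)],True,(255,0,255),1)
cv2.imwrite('pics/s12o.png',cv2.resize(v[100:350,50:350],None,fx=2.4,fy=2.4))
"
```

```text
(no output)
```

View pics/s12o.png

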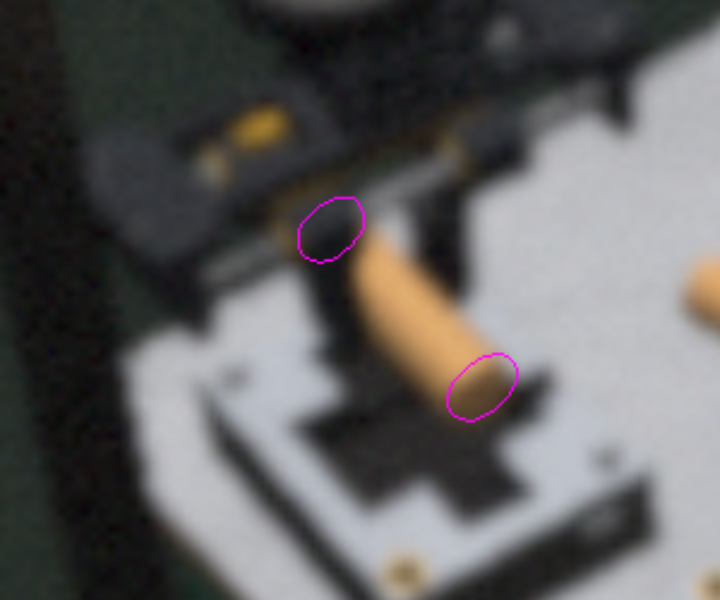

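Call:
{"fn": "play_rows", "kwargs": {
  "commands": [
    [2.2, 0, 0, 2, 0],
    [2.2, 0, 0, 3.5, 0],
    [2.2, 0, 0, 4.4, 0],
    [2.2, 0, 0, 4.7, 0],
    [2.2, 0, 0, 4.9, 0]
  ],
  "newtons": 15
}}

```text
time: 10.45
tcp_pos: [0.6326, -0.2421, 0.0375]
ee_rot: [[0.059, 0.998, 0.015], [0.998, -0.059, -0.004], [-0.003, 0.015, -1.0]]
contact_force: [0.0, -0.1, -0.4]
width: 0.0263
```

```bash
python3 -c "
from h import *
im=optics.snapshot('side');cv2.imwrite('pics/s13.png',cv2.resize(im[170:270,130:250,::-1],None,fx=5.5,fy=5.5,interpolation=2))
a=np.radians(86.6); d=.008
plan((.6332-d*np.cos(a),-.2344-d*np.sin(a),.0298,86.6))
"
```

```text
t 10.5 tcp [ 632.6 -242.1   37.3] yaw 86.59 tilt 0.89 w 26.6 F [ 0.7 -1.  -1.5] j6 -27.7
  -> [-0.03  0.01  0.75] -0.01
```

View pics/s13.png

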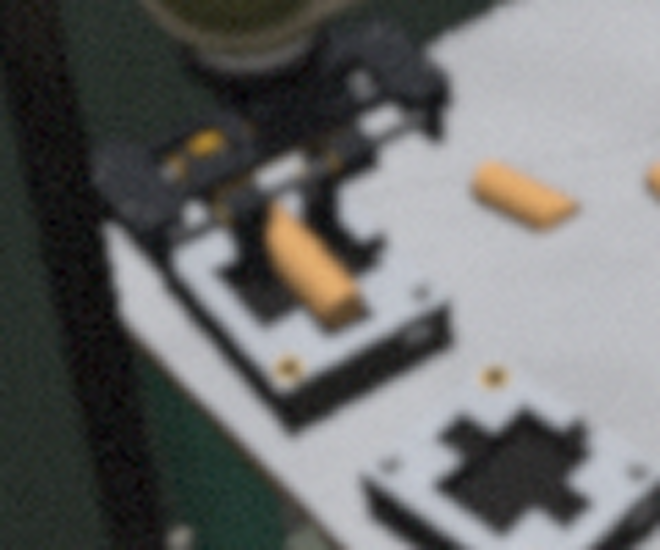

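Call:
{"fn": "play_rows", "kwargs": {
  "commands": [
    [2.2, 0, 0, 0.2, 0],
    [2.2, 0, 0, 0.4, 0],
    [2.2, 0, 0, 0.6, 0],
    [2.2, 0, 0, 0.7, 0],
    [2.2, 0, 0, 0.7, 0]
  ]
}}

```text
time: 11.0
tcp_pos: [0.6331, -0.2422, 0.031]
ee_rot: [[0.06, 0.998, 0.017], [0.998, -0.059, -0.004], [-0.003, 0.017, -1.0]]
contact_force: [1.0, 1.2, 4.6]
width: 0.0267
```

Call:
{"fn": "play_rows", "kwargs": {
  "commands": [
    [2.2, 0, 0, 0.1, 0],
    [2.2, 0, 0, 0.15, 0],
    [2.2, 0, 0, 0.15, 0]
  ]
}}

```text
time: 11.3
tcp_pos: [0.6334, -0.2423, 0.0308]
ee_rot: [[0.059, 0.998, 0.018], [0.998, -0.059, -0.005], [-0.004, 0.018, -1.0]]
contact_force: [-2.2, 1.9, 9.8]
width: 0.027
```

Call:
{"fn": "play_rows", "kwargs": {
  "commands": [
    [2.9, 0, 0, 0, 0],
    [3.1, 0, 0, 0, 0],
    [3.4, 0, 0, 0, 0],
    [3.4, 0, 0, 0, 0]
  ]
}}

```text
time: 11.7
tcp_pos: [0.6332, -0.2423, 0.0304]
ee_rot: [[0.059, 0.998, 0.017], [0.998, -0.059, -0.005], [-0.004, 0.017, -1.0]]
contact_force: [-0.2, -0.2, 0.3]
width: 0.0341
```

Call:
{"fn": "play_rows", "kwargs": {
  "commands": [
    [3.4, 0, 0, -1.5, 0],
    [3.4, 0, 0, -5, 0],
    [3.4, 0, 0, -9, 0],
    [6, 0, 0, -13, 0],
    [6, 0, 0, -15, 0]
  ]
}}

```text
time: 12.2
tcp_pos: [0.6313, -0.2419, 0.1858]
ee_rot: [[0.059, 0.998, 0.023], [0.998, -0.059, -0.008], [-0.006, 0.023, -1.0]]
contact_force: [-0.2, -0.2, -0.8]
width: 0.048
```

```bash
python3 -c "
from h import *
plan((.4259,-.1399,.18,84.7))"
```

```text
t 12.2 tcp [ 631.3 -241.9  185.8] yaw 86.6 tilt 1.37 w 48.0 F [-0.2 -0.2 -0.8] j6 -27.7
  -> [  8.97 -21.12   0.03] 1.9
```

Call:
{"fn": "play_rows", "kwargs": {
  "commands": [
    [4.5, 2, -4.7, 0, 0.5],
    [4.5, 4, -9.3, 0, 1],
    [4.5, 6, -14, 0, 1.9],
    [4.5, 8, -18.6, 0, 1.9],
    [4.5, 9, -21.1, 0, 1.9]
  ]
}}

```text
time: 12.7
tcp_pos: [0.4232, -0.1377, 0.1812]
ee_rot: [[0.092, 0.996, 0.022], [0.996, -0.092, -0.008], [-0.006, 0.023, -1.0]]
contact_force: [0.4, 0.1, -0.2]
width: 0.0451
```

```bash
python3 -c "
from h import *
im=optics.snapshot('top');cv2.imwrite('pics/t14.png',cv2.resize(im[90:240,120:350,::-1],None,fx=3.4,fy=3.4,interpolation=2))
im=optics.snapshot('side');cv2.imwrite('pics/s14.png',cv2.resize(im[140:340,130:320,::-1],None,fx=3,fy=3,interpolation=2))
plan((.4259,-.1399,.02,84.7))"
```

```text
t 12.8 tcp [ 423.5 -137.9  181.5] yaw 84.71 tilt 1.36 w 44.8 F [ 0.9 -0.4  0.1] j6 -28.4
  -> [-0.08 -0.12 16.16] 0.01
```

View pics/t14.png

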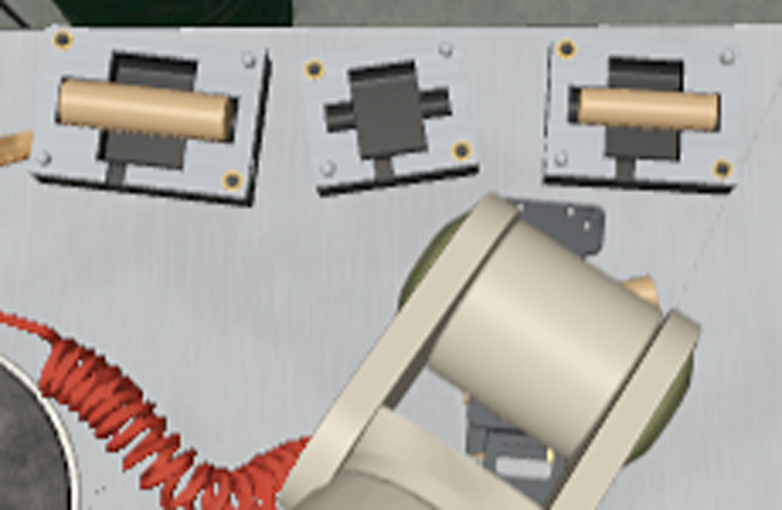

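View pics/s14.png

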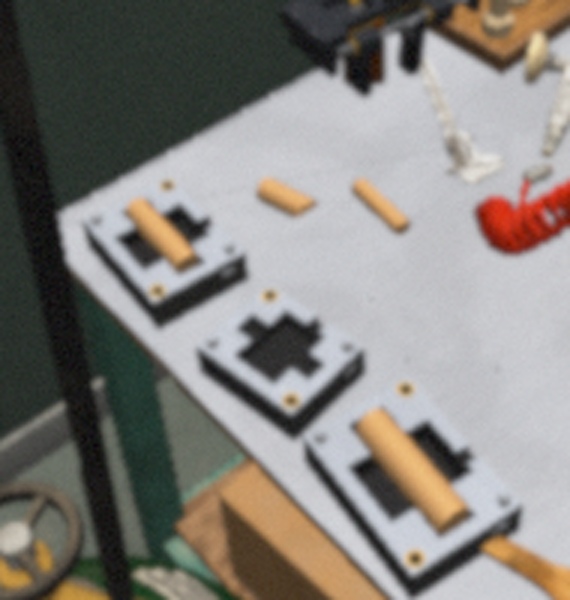

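```bash
cat > chk.py <<'E'
from h import *
def chk(im):
    S=6
    b=cv2.resize(im,None,fx=S,fy=S,interpolation=cv2.INTER_CUBIC)
    hsv=cv2.cvtColor(b,cv2.COLOR_RGB2HSV); m=cv2.inRange(hsv,(5,50,60),(25,220,255))
    m=cv2.morphologyEx(m,cv2.MORPH_OPEN,np.ones((25,25)))
    D={"large":(.6347,.1297,83.3),"small":(.634,-.0462,97.2),"middle":(.6332,-.2344,86.6)}
    for c in cv2.findContours(m,cv2.RETR_EXTERNAL,cv2.CHAIN_APPROX_NONE)[0]:
        if cv2.contourArea(c)<120*S*S: continue
        u=(c[:,0]+.5)/S-.5; x,y=u.mean(0)
        if not(130<x<345 and 105<y<140): continue
        W=onplane("top",u,0.042)[:,:2]*1e3; r=cv2.minAreaRect(W.astype(np.float32))
        for k,(dx,dy,a) in D.items():
            d=np.array(r[0])-[dx*1e3,dy*1e3]
            if np.linalg.norm(d)<40:
                e=np.array([np.cos(np.radians(a)),np.sin(np.radians(a))]); print(k,"rect",np.round(r[0],1),np.round(r[1],1),round(r[2],1),"along",round(d@e,1),"across",round(d@[-e[1],e[0]],1))
if __name__=="__main__": chk(optics.snapshot("top"))
E
python3 chk.py
```

```text
middle rect [ 633.7 -236.4] [103.9  30.3] 87.4 along -2.0 across -0.6
large rect [635.3 131.8] [127.3  36.8] 83.8 along 2.2 across -0.3
```

Call:
{"fn": "play_rows", "kwargs": {
  "commands": [
    [4.5, -0.1, -0.1, 5, 0],
    [4.5, -0.1, -0.1, 10, 0],
    [4.5, -0.1, -0.1, 13, 0],
    [4.5, -0.1, -0.1, 15, 0],
    [4.5, -0.1, -0.1, 15.5, 0]
  ]
}}

```text
time: 13.35
tcp_pos: [0.4287, -0.1419, 0.025]
ee_rot: [[0.093, 0.995, 0.022], [0.996, -0.093, -0.008], [-0.005, 0.023, -1.0]]
contact_force: [0.5, -0.8, 0.1]
width: 0.0451
```

```bash
python3 -c "
from h import *
im=optics.snapshot('side');cv2.imwrite('pics/s15.png',cv2.resize(im[120:240,190:310,::-1],None,fx=5,fy=5,interpolation=2))
plan((.4259,-.1399,.003,84.7))"
```

```text
t 13.4 tcp [ 428.8 -142.    25.5] yaw 84.68 tilt 1.38 w 44.5 F [ 0.3 -0.2  0.2] j6 -28.6
  -> [ 0.19 -0.36  2.24] -0.02
```

View pics/s15.png

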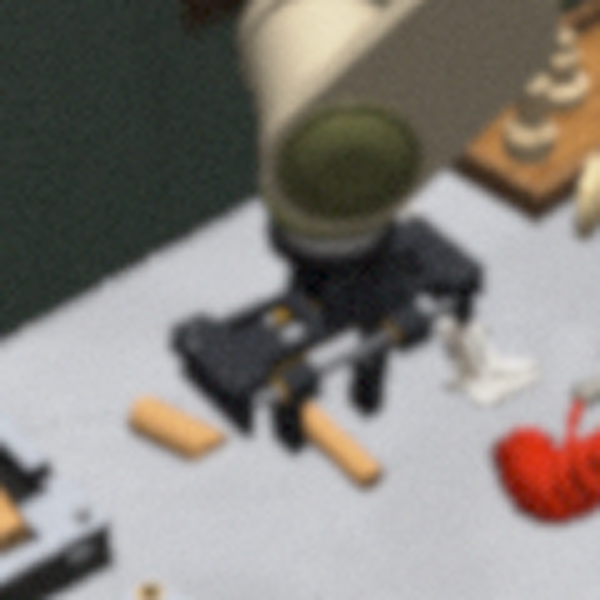

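Call:
{"fn": "play_rows", "kwargs": {
  "commands": [
    [4.5, 0.2, -0.35, 1.0, 0],
    [4.5, 0.2, -0.35, 2.2, 0],
    [4.5, 0.2, -0.35, 2.2, 0],
    [2.5, 0.2, -0.35, 2.2, 0],
    [1.5, 0.2, -0.35, 2.2, 0]
  ],
  "newtons": 20
}}

```text
time: 13.9
tcp_pos: [0.4267, -0.1402, 0.0044]
ee_rot: [[0.093, 0.995, 0.024], [0.996, -0.092, -0.009], [-0.007, 0.025, -1.0]]
contact_force: [1.1, 0.3, -0.1]
width: 0.0314
```

Call:
{"fn": "play_rows", "kwargs": {
  "commands": [
    [1.5, 0, 0, 0, 0],
    [1.5, 0, 0, 0, 0],
    [1.5, 0, 0, -3, 0],
    [1.5, 0, 0, -7, 0],
    [1.5, 0, 0, -11, 0]
  ]
}}

```text
time: 14.4
tcp_pos: [0.4236, -0.139, 0.1157]
ee_rot: [[0.093, 0.995, 0.024], [0.996, -0.093, -0.009], [-0.006, 0.024, -1.0]]
contact_force: [0.2, 0.2, -0.3]
width: 0.0192
```

```bash
python3 -c "
from h import *
im=optics.snapshot('side');cv2.imwrite('pics/s16.png',cv2.resize(im[100:240,190:310,::-1],None,fx=4.2,fy=4.2,interpolation=2))
plan((.634,-.0462,.18,97.2))"
```

```text
t 14.45 tcp [ 425.7 -140.2  121.2] yaw 84.71 tilt 1.99 w 19.4 F [ 3.1 -0.9  6.3] j6 -28.6
  -> [11.21 20.06 -5.34] -12.49
```

View pics/s16.png

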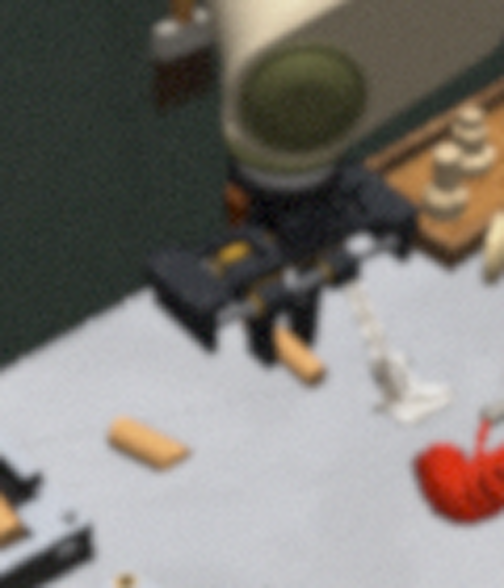

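Call:
{"fn": "play_rows", "kwargs": {
  "commands": [
    [1.5, 1, 1.8, -2, -1.5],
    [1.5, 3, 5.2, -4.5, -4],
    [1.5, 5, 9, -5.3, -6.5],
    [1.5, 7, 12.6, -5.3, -9],
    [1.5, 9, 16.2, -5.3, -11.5]
  ],
  "newtons": 25
}}

```text
time: 14.95
tcp_pos: [0.5949, -0.0637, 0.1789]
ee_rot: [[-0.11, 0.993, 0.033], [0.994, 0.11, -0.014], [-0.018, 0.031, -0.999]]
contact_force: [0.4, 0.2, -0.8]
width: 0.0193
```

```bash
python3 -c "
from h import *
plan((.634,-.0462,.18,97.2),(.634,-.0462,.09,97.2))"
```

```text
t 14.95 tcp [594.9 -63.7 178.9] yaw 96.31 tilt 2.03 w 19.3 F [ 0.4  0.2 -0.8] j6 -23.6
  -> [ 1.31  4.08 -0.  ] -0.89
  -> [1.47 3.8  8.99] -0.89
```

Call:
{"fn": "play_rows", "kwargs": {
  "commands": [
    [1.5, 0.7, 2, 0, -0.5],
    [1.5, 1.4, 3.8, 2, -0.9],
    [1.5, 1.5, 3.8, 5, -0.9],
    [1.5, 1.5, 3.8, 8, -0.9],
    [1.5, 1.5, 3.8, 9, -0.9]
  ]
}}

```text
time: 15.45
tcp_pos: [0.6326, -0.0455, 0.0866]
ee_rot: [[-0.126, 0.992, 0.027], [0.992, 0.126, -0.013], [-0.016, 0.025, -1.0]]
contact_force: [-0.1, -0.6, 0.6]
width: 0.0191
```

```bash
python3 -c "
from h import *
im=optics.snapshot('side');cv2.imwrite('pics/s17.png',cv2.resize(im[180:300,170:310,::-1],None,fx=5,fy=5,interpolation=2))
im=optics.snapshot('top');cv2.imwrite('pics/t17.png',cv2.resize(im[90:180,180:300,::-1],None,fx=6,fy=6,interpolation=2))
plan((.634,-.0462,.0325,97.2))"
```

```text
t 15.55 tcp [633.4 -45.9  88.8] yaw 97.2 tilt 1.88 w 19.2 F [1.2 0.7 0.4] j6 -21.8
  -> [ 0.06 -0.1   5.63] 0.0
```

View pics/s17.png

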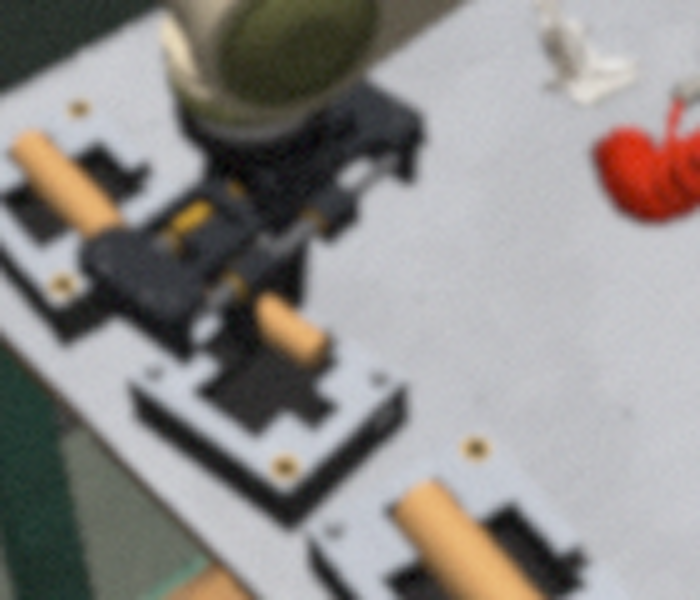

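View pics/t17.png

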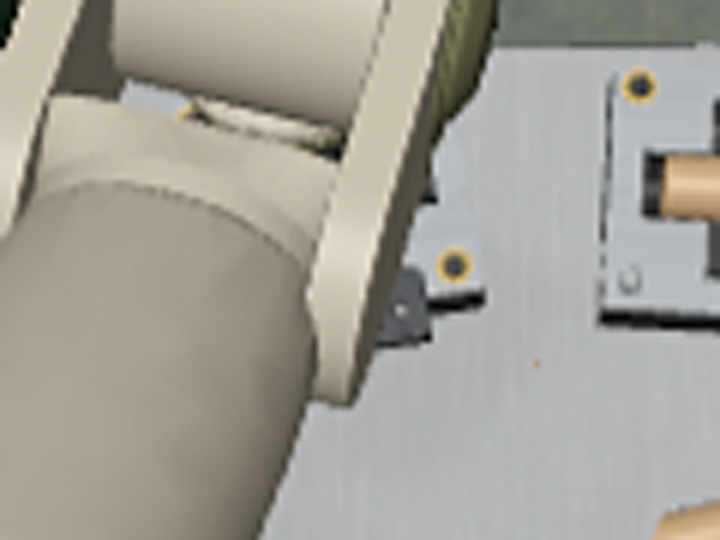

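Call:
{"fn": "play_rows", "kwargs": {
  "commands": [
    [1.5, 0, -0.1, 2, 0],
    [1.5, 0, -0.1, 3.5, 0],
    [1.5, 0.1, -0.1, 4.3, 0],
    [1.5, 0.1, -0.1, 4.7, 0],
    [1.5, 0.1, -0.1, 4.8, 0]
  ],
  "newtons": 15
}}

```text
time: 16.05
tcp_pos: [0.6341, -0.0457, 0.0415]
ee_rot: [[-0.125, 0.992, 0.031], [0.992, 0.126, -0.014], [-0.018, 0.029, -0.999]]
contact_force: [0.3, -0.1, -0.1]
width: 0.0194
```

```bash
python3 -c "
from h import *
im=optics.snapshot('side');cv2.imwrite('pics/s18.png',cv2.resize(im[190:300,180:290,::-1],None,fx=5.5,fy=5.5,interpolation=2))
plan((.634,-.0462,.0325,97.2))"
```

```text
t 16.1 tcp [634.1 -45.7  41.5] yaw 97.2 tilt 1.95 w 19.6 F [-0.5  0.1 -1.1] j6 -21.7
  -> [-0.03 -0.04  0.9 ] 0.0
```

View pics/s18.png

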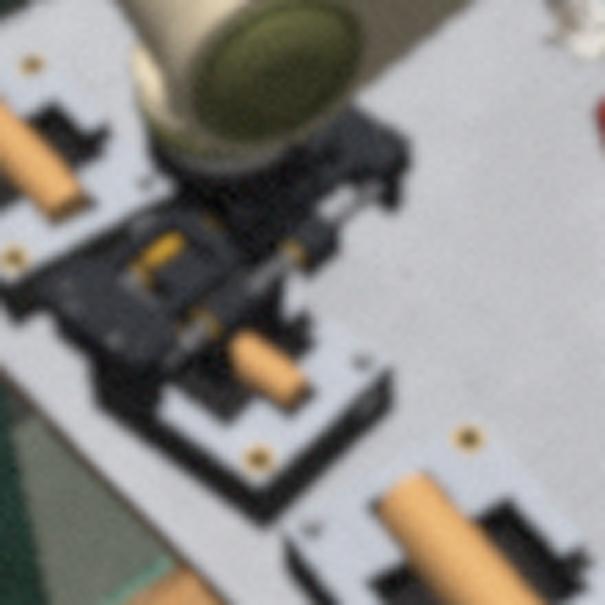

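Call:
{"fn": "play_rows", "kwargs": {
  "commands": [
    [1.5, 0, 0, 0.2, 0],
    [1.5, 0, 0, 0.4, 0],
    [1.5, 0, 0, 0.6, 0],
    [1.5, 0, 0, 0.75, 0],
    [1.5, 0, 0, 0.75, 0]
  ]
}}

```text
time: 16.6
tcp_pos: [0.6345, -0.0459, 0.0343]
ee_rot: [[-0.125, 0.992, 0.032], [0.992, 0.126, -0.014], [-0.018, 0.03, -0.999]]
contact_force: [-0.2, 0.1, 1.7]
width: 0.0195
```

Call:
{"fn": "play_rows", "kwargs": {
  "commands": [
    [1.5, 0, 0, 0.1, 0],
    [1.5, 0, 0, 0.15, 0],
    [1.5, 0, 0, 0.15, 0]
  ]
}}

```text
time: 16.9
tcp_pos: [0.6347, -0.0459, 0.0341]
ee_rot: [[-0.126, 0.992, 0.033], [0.992, 0.126, -0.014], [-0.018, 0.03, -0.999]]
contact_force: [-4.7, 0.7, 10.6]
width: 0.0195
```

Call:
{"fn": "play_rows", "kwargs": {
  "commands": [
    [2.2, 0, 0, 0, 0],
    [2.5, 0, 0, 0, 0],
    [2.8, 0, 0, 0, 0],
    [2.8, 0, 0, 0, 0]
  ]
}}

```text
time: 17.3
tcp_pos: [0.6346, -0.0459, 0.0338]
ee_rot: [[-0.126, 0.992, 0.032], [0.992, 0.126, -0.014], [-0.018, 0.03, -0.999]]
contact_force: [-0.7, -0.1, -0.3]
width: 0.028
```

Call:
{"fn": "play_rows", "kwargs": {
  "commands": [
    [2.8, 0, 0, -1.5, 0],
    [2.8, 0, 0, -5, 0],
    [2.8, 0, 0, -9, 0],
    [6, 0, 0, -13, 0],
    [6, 0, 0, -16, 0]
  ]
}}

```text
time: 17.8
tcp_pos: [0.6296, -0.0436, 0.1962]
ee_rot: [[-0.126, 0.991, 0.034], [0.992, 0.126, -0.015], [-0.019, 0.032, -0.999]]
contact_force: [0.2, 0.4, -0.5]
width: 0.0419
```

```bash
python3 -c "
from h import *
plan((.44,-.1,.25,97))"
```

```text
t 17.8 tcp [629.6 -43.6 196.2] yaw 97.22 tilt 2.14 w 41.9 F [ 0.2  0.4 -0.5] j6 -21.7
  -> [ -3.31 -19.34  -5.94] 0.22
```

Call:
{"fn": "play_rows", "kwargs": {
  "commands": [
    [6, -0.8, -4.7, -1.5, 0],
    [6, -1.6, -9.5, -3, 0],
    [6, -2.4, -14, -4.5, 0],
    [6, -3.3, -19, -6, 0],
    [6, -3.3, -19, -6, 0]
  ]
}}

```text
time: 18.3
tcp_pos: [0.4402, -0.1, 0.2524]
ee_rot: [[-0.123, 0.992, 0.036], [0.992, 0.124, -0.016], [-0.021, 0.033, -0.999]]
contact_force: [-0.0, 1.1, 0.3]
width: 0.0601
```

```bash
python3 -c "
from h import *
from chk import chk
im=optics.snapshot('top');cv2.imwrite('pics/t19.png',cv2.resize(im[90:220,120:350,::-1],None,fx=3.4,fy=3.4,interpolation=2)); chk(im)
im=optics.snapshot('side');cv2.imwrite('pics/s19.png',cv2.resize(im[170:340,130:320,::-1],None,fx=3.5,fy=3.5,interpolation=2))
plan()"
```

```text
small rect [634.1 -45.5] [22.8 82.6] 7.4 along 0.7 across -0.2
middle rect [ 633.7 -236. ] [103.1  30.3] 87.5 along -1.6 across -0.6
large rect [635.3 131.8] [127.4  36.8] 83.9 along 2.2 across -0.4
t 18.4 tcp [443.1 -99.8 251.3] yaw 97.13 tilt 2.23 w 60.2 F [ 0.3 -0.7  0.1] j6 -35.0
```

View pics/t19.png

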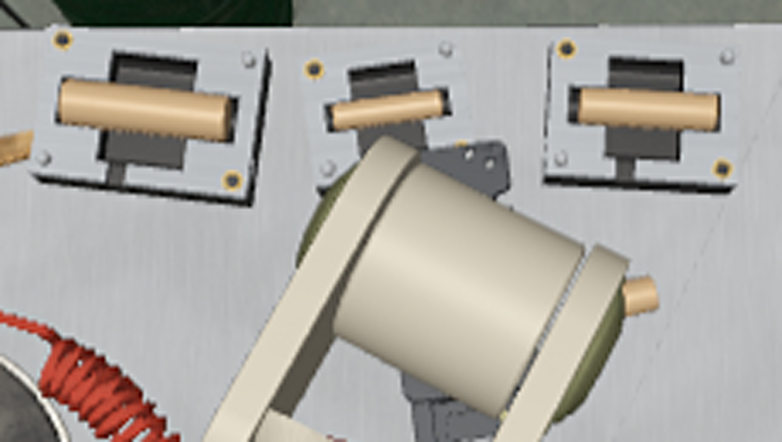

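View pics/s19.png

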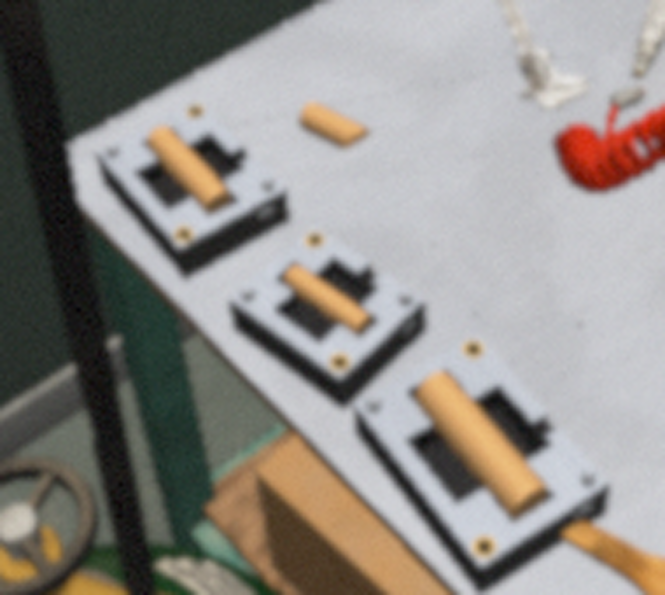

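```bash
python3 -c "
from h import *
v=cv2.imread('pics/s19.png')
for x,y,a,L,r in((.635,.1297,83.3,.12,.017),(.634,-.0457,97.2,.08,.01),(.6335,-.2355,86.8,.1,.0135)):
  a=np.radians(a);u=np.array([np.cos(a),np.sin(a),0]);n=np.array([-u[1],u[0],0]);z=np.array([0,0,1]);c=np.array([x,y,.039])
  pts=np.array([c+s*u*L/2+r*(np.cos(t)*n+np.sin(t)*z) for s in(-1,1) for t in np.linspace(0,6.28,40)])
  q=((proj('side',pts)-[130,170]+.5)*3.5).astype(np.float32); h=cv2.convexHull(q).astype(int); cv2.polylines(v,[h],True,(255,0,255),1)
cv2.imwrite('pics/s19o.png',v)
"
```

```text
(no output)
```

View pics/s19o.png

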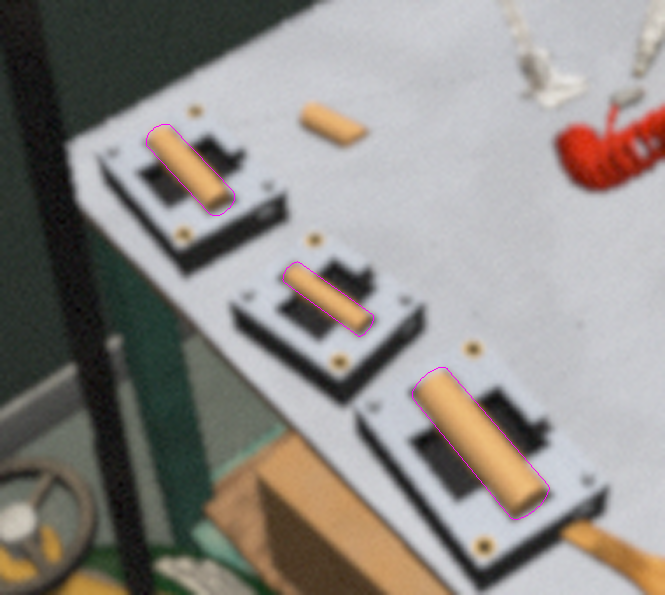

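All three cores line up with the outlines drawn for the seated position, with both ends at seat height. I'm handing the job in.

```bash
python3 -c "
from cell import order,monitor
print(order.job_done(), monitor.sense()['time'])"
```

```text
the job is handed in; nothing more can be done
the job is handed in; nothing more can be done
```

I placed the large, middle and small cores in their matching dies and handed the job in at about 18.4 s of the 80 s allowed. The hand-in gave no verdict.

- **Setting down:** I lowered each core slowly until the wrist force showed it had reached the seats (about 9–11 N). I then opened the fingers only as far as the pocket allowed and lifted clear.
- **Position:** The last top view put the cores within about 2.2 mm along the seats (limit 8 mm) and 0.6 mm across them (limit 4 mm). Their axes were within about 1° of the seat line (limit about 4.5°). Part of the large core's 2.2 mm comes from the camera's viewing angle.
- **Height:** In the side view, all three cores matched outlines drawn at the seated height, both ends. Height had no direct measurement beyond that and the contact force. The middle and small cores touched down about 1–1.5 mm higher than I had calculated, which is within the 4 mm limit.
- **Disagreements:** The two cameras differed by a few millimetres on positions. The tool had also drifted to about 2° of tilt by the end.
- **Other objects:** I saw no contact with the snapped core, glue bottle or hose. The snapped core was still in place in the last pictures, but I took no final measurement of it or the bottle.

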